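# Mist and stir the drying walnuts

## Robot

A 6-joint arm with a two-finger parallel gripper is mounted at the origin on the work surface. World frame = base frame: x ahead of the robot, y to its left, z up, the work surface at z = 0. Lengths are in mm, angles in rad, forces in N, time in s.
With the tool pointing down it reaches from about 325 to 850 mm from the base axis. Payload 15.5 kg.
Tool frame: the origin (TCP) lies at the very end of the fingers, on their centre line; the grasp point (between the pads) lies 19 mm behind it; z points along the fingers, y is the line along which they close (so a half turn about z gives the same grasp; the last joint's range is limited). The gripper opens to 91 mm and grips with 3 to 60 N. Pads are 32 mm wide; open, the fingers measure 118 mm over their backs; the gripper's body (76 mm by 178 mm) begins 60 mm behind the grasp point.
Start: joints at [1.111, 0.494, 1.345, -0, 1.302, -0.096], TCP at [222.972, 583.875, 213.915] pointing down, gripper open.
Joint ranges: [-2.91, 2.91], [-0.82, 2.16], [0.22, 2.67], [-1.22, 4.37], [0.12, 2.79], [-3.08, 3.08]. Speed limits (rad/s): [1.89, 1.89, 2.57, 3.01, 3.01, 3.01].

## Interface

Orientations are given as a unit quaternion [x, y, z, w].
In Python, from station import ctrl, cams, job gives the robot as it stands.
- The arm moves only by the shell command python3 -m inch 'ROWS' [OPENING] [FORCE]. ROWS is JSON, a list that holds one entry, the list of rows, each a list of 4 numbers: the shift along the tool's x, y, z in mm, then the turn about the tool's z in rad. In form: [[[dx, dy, dz, turn], ...]]. A call has 1 to 10 rows; each row shifts and turns the commanded pose from where the row before left it, along the tool's axes as they then stand; what a row does not reach is not made up. A row lasts 1/8 s, in which the tool goes at most 62.5 mm and 10.7 degrees, less where a joint would pass 70% of its speed; a pose out of reach is approached as far as the arm can. A call is refused whole if a number of a shift passes 62.5 or a number of a turn 0.188, either way. A call with a gripper value outside its range is refused whole. OPENING is the finger opening in mm, from 0 to 91.2, set as the call begins (- or left out, the last holds). The fingers move at their own pace and stop on an object; FORCE is the grip in N (left out, the last holds). Time passes only in rows, so rows that do not move let the fingers close. It gives the time, the measured TCP pose, the force, the opening and the grip force at its end, in the units of the state.
- ctrl.get_obs(): the state, without advancing time (a new reading comes with each control period).
- cams.snapshot(name): name is "side" or "top"; returns a dict with "img" (480x640x3 uint8, blue, green, red), "depth" (480x640 float32, mm along the optical axis (not along the pixel's ray), 0 where there is no reading), "K" (3x3 intrinsics, pixels), "R" (3x3) and "t" (3): a world point X has camera coordinates R X + t. Camera axes: x right, y down, z forward; pixel columns grow to the right and rows downward; lengths in mm; the calibration is good to about 2 mm. A picture is of the moment at which its call begins.
- job.hand_in(): hands the job in; it is judged then, once.
The state is a dict: "time": time; "joint_pos": joint angles; "joint_vel": joint speeds; "joint_efforts": joint torques, N m; "tool_pos": TCP position; "ee_rot": TCP orientation; "force": force on the tool from outside, world axes, zero at the start; "moment": the same for the moment, N m; "opening": finger opening in mm; "gripper_force": force on a finger pad.
Only numpy, scipy, OpenCV 4.12 (cv2) and the standard library are available. Lean on these libraries where they do the work, as an engineer would, in place of code of your own. Each camera call takes 0.05 s, during which the arm holds its last target. There are 200 camera calls.

## Task

Mist the walnuts: press the cap of the pump bottle right down and let it spring back up. Then take the wooden stick from its leaning rest and stir the walnuts in the bowl with it, working under the crossbar, until at least five of the six lie a walnut's width from where they were. Lay the stick back in the rest's channel with its blade on the foot ledge, keep all the walnuts in the bowl and your fingers off them, and leave the other things undisturbed.

Things in the scene. Friction and masses are not known exactly. Their poses are not given: they have to be found in the camera images.
- bowl_floor (a point): Centre of the inner floor of a fixed white glazed bowl, 184 mm across the rim, 18 mm above the table; z up, x and y as the stand's. Inside: floor radius 74 mm, rim inner radius 86 mm, rim 39 mm above this floor; wall 6 mm.
- stand: Fixed wooden drying board, 200 (x) x 340 (y) x 12 mm, with the bowl at its centre. Origin: table level under the bowl's centre; x away from the robot at yaw 0. Two 20 mm posts at x -20, y +-150 mm, 245 mm high, carry the crossbar. A steel whisk hangs from the bar at y +121 mm, beside the bowl.
- bar_mid (a point): Middle of the 14 mm round wooden crossbar that runs along the stand's y above the bowl, at x -20 mm, 236 mm above the table. A gripper pointing straight down over the bowl hits it, so stir with the stick leaning back towards the robot, the gripper on the robot's side of the bar.
- stick: Light wooden stirring stick, 200 mm long, 14 mm thick (its x) and 20 mm wide (its y), with a 32 mm wide blade on the lowest 55 mm. Origin: centre of the lower (blade) end face; z runs along the stick up to the plain end. At the start it leans in the rest, 35 degrees from vertical, top towards the robot.
- stick_end (a point): Centre of the stick's blade end face (same as the origin of the stick).
- stick_grip (a point): Point on the stick's axis 165 mm above the blade end, free of the rest: grip here, across the 20 mm width (along the stick's y).
- rest: Fixed dark wooden rest, foot 150 x 90 mm. Origin: table level, centre; x away from the robot at yaw 0, z up. Its channel (46 mm wide, side walls 15 mm above the channel floor, 120 mm long) slopes 35 degrees from vertical, leaning to -x as it rises, open towards +x and up; a ledge at its foot carries the stick's lower end.
- rest_foot (a point): Where the centre of the stick's lower end face belongs: at the foot of the channel, on its ledge, 30 mm above the table. From here the laid-up stick runs along (-0.574, 0, 0.819) in the rest's frame.
- cap (a joint): Travel of the pump bottle's sprung cap in m: 0 up, 0.012 fully down; about 2 N to start, 8 N at the bottom.
- cap_top (a point): Centre of the flat top of the white round cap (40 mm across, 14 mm thick) of the brown-glass pump bottle (72 mm across), fixed on the table; 161 mm above the table when up; moves down with the cap. A short nozzle sticks out 45 mm from its axis towards the bowl.
- walnut0: A walnut in its shell, about 31 mm across and 29 mm high, 13 g; origin at its centre, 14 mm above the bowl floor when upright.
- walnut1: A walnut in its shell, about 31 mm across and 29 mm high, 13 g; origin at its centre, 14 mm above the bowl floor when upright.
- walnut2: A walnut in its shell, about 31 mm across and 29 mm high, 13 g; origin at its centre, 14 mm above the bowl floor when upright.
- walnut3: A walnut in its shell, about 31 mm across and 29 mm high, 13 g; origin at its centre, 14 mm above the bowl floor when upright.
- walnut4: A walnut in its shell, about 31 mm across and 29 mm high, 13 g; origin at its centre, 14 mm above the bowl floor when upright.
- walnut5: A walnut in its shell, about 31 mm across and 29 mm high, 13 g; origin at its centre, 14 mm above the bowl floor when upright.
- jar_a: Closed glass jar, 72 x 100 mm, metal lid; bystander, loose. Origin: centre of its underside, z up.
- jar_b: Closed glass jar, 80 x 130 mm, metal lid; bystander, loose. Origin: centre of its underside, z up.
- jar_c: Closed glass jar, 72 x 100 mm, metal lid; bystander, loose. Origin: centre of its underside, z up.
- mug: Blue mug, 76 mm across, 85 mm high; bystander, loose. Origin: centre of its underside, z up.
- funnel: Yellow plastic funnel, 100 mm across, 100 mm high, mouth down; bystander, loose. Origin: centre of its underside, z up.
- grip_home (a point): Fixed point on the rest where the stick's grip point lies when the stick is laid up in the channel.

How it is judged:
By the outcome, as a careful person would: the job done as asked, in the order asked, and still so for the second after the job is handed in, with the robot touching nothing.
It also fails if it takes over 72 s, if anything falls off the work surface, if the arm or the gripper's body presses on something with over 40 N, if the wrist force passes 120 N, or if a joint passes its speed limit or range.

## Working session

There is one attempt and no reset: what is moved stays moved. The work goes in short steps, Python scripts to look and compute and a shell command to move; the robot and the scene stay as the last step left them, time stands still between calls to the robot, and variables do not carry over. Pictures are saved under pics/ and viewed, at most 10 in all, crops included, and the job is handed in when it is done.

```bash
ls; mkdir -p pics
python3 - <<'E'
from station import ctrl,cams
import cv2,numpy as np
for n in("top","side"):
    s=cams.snapshot(n);cv2.imwrite(f"pics/{n}0.png",s["img"]);np.savez(f"{n}0.npz",**s)
    print(n,s["K"].tolist(),s["R"].round(3).tolist(),s["t"].round(1).tolist())
o=ctrl.get_obs();print(o)
E
```

```text
pics
top [[581.8630596041913, 0.0, 319.0836155394775], [0.0, 581.8630596041913, 236.1242655738796], [0.0, 0.0, 1.0]] [[0.025, -1.0, 0.0], [-0.995, -0.025, -0.097], [0.097, 0.002, -0.995]] [-2.7, 614.7, 1486.4]
side [[573.0582107706081, 0.0, 312.4014692176983], [0.0, 573.0582107706081, 231.89145576565815], [0.0, 0.0, 1.0]] [[0.867, -0.497, -0.001], [-0.28, -0.486, -0.828], [0.411, 0.718, -0.561]] [-494.4, 275.1, 963.2]
{'time': 0.1, 'joint_pos': array([ 1.11046797e+00,  4.94134703e-01,  1.34606894e+00, -3.46641387e-05,
        1.30248087e+00, -9.55264350e-02]), 'joint_vel': array([ 1.14900196e-03, -2.12298659e-03, -3.30106581e-03,  9.23366014e-05,
       -1.68008510e-03,  9.41087285e-04]), 'joint_efforts': array([ 2.11236445e-03, -8.80253363e+01, -3.82545412e+01,  7.08859856e-02,
        4.82345209e-02, -3.56271300e-05]), 'tool_pos': array([222.85028014, 583.55825037, 213.38947143]), 'ee_rot': array([ 1.81386673e-01,  9.83411703e-01, -5.29563875e-04, -1.33714570e-04]), 'force': array([-0.33955487,  0.20628214,  0.0539254 ]), 'moment': array([ 0.03881269, -0.01280563,  0.0070302 ]), 'gripper_force': 0.0, 'opening': 91.37558770265183}
```

View pics/top0.png

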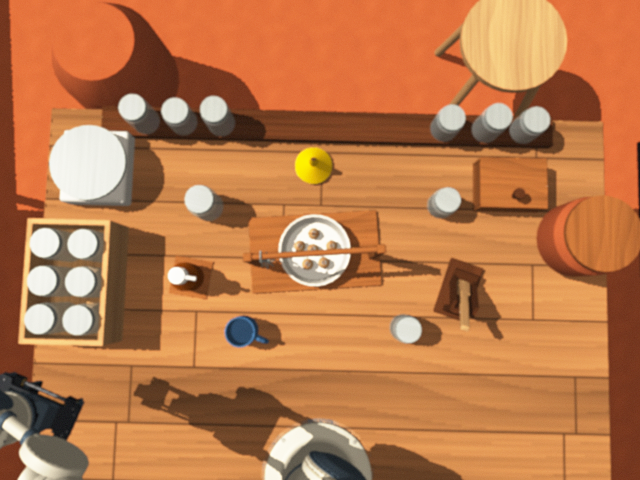

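View pics/side0.png

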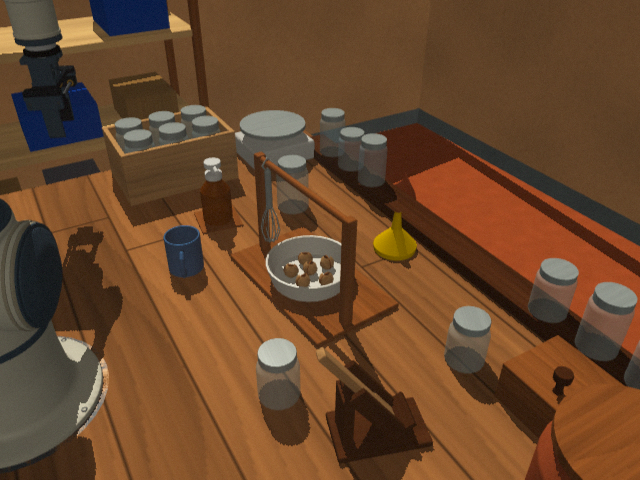

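The top view shows the cap near (178,276), the bowl near (314,250), the bar from (248,258) to (383,248), and the stick from (463,280) to (465,325) in the rest around (460,290). The side view shows the cap at (212,163) and the walnuts at about (308,268).

```bash
cat > h.py <<'E'
import numpy as np,cv2
def load(n): return dict(np.load(n))
def cloud(s):
    v,u=np.mgrid[:480,:640]; d=s["depth"]
    c=np.stack([(u-s["K"][0,2])/s["K"][0,0]*d,(v-s["K"][1,2])/s["K"][1,1]*d,d],-1)
    X=(c-s["t"])@s["R"]; X[d==0]=np.nan
    return X
def proj(s,P):
    c=np.atleast_2d(P)@s["R"].T+s["t"]; p=c@s["K"].T; return p[:,:2]/p[:,2:]
E
python3 - <<'E'
from h import *
for n in("top","side"):
    s=load(n+"0.npz");X=cloud(s)
    for name,(u,v) in dict(top=dict(cap=(178,276),stick=(465,322),bar1=(248,258),bar2=(380,249),bowl=(322,252),jarL=(200,197),jarR=(444,200),jarM=(406,328),mug=(240,330),funnel=(313,160),table=(300,370)),side=dict(cap=(212,163),bar1=(262,157),bar2=(350,216),stick=(322,352),foot=(400,420),table=(200,350)))[n].items():
        print(n,name,X[v,u].round(1))
    im=s["img"]; 
    a=(slice(210,300),slice(230,400)) if n=="top" else (slice(230,300),slice(255,360))
    b=(slice(250,340),slice(425,500)) if n=="top" else (slice(335,470),slice(310,440))
    cv2.imwrite(f"{n}a.png",cv2.resize(im[a],(400,300),interpolation=cv2.INTER_CUBIC))
    cv2.imwrite(f"{n}b.png",cv2.resize(im[b],(400,300),interpolation=cv2.INTER_CUBIC))
ims=[cv2.imread(f) for f in("topa.png","topb.png","sidea.png","sideb.png")]
cv2.imwrite("pics/crops.png",np.vstack([np.hstack(ims[:2]),np.hstack(ims[2:])]))
# clusters in top: cap
s=load("top0.npz");X=cloud(s)
def stat(m,l):
    P=X[m];print(l,len(P),P.mean(0).round(1),P.min(0).round(1),P.max(0).round(1))
u=np.arange(640)[None,:];v=np.arange(480)[:,None]
reg=lambda a,b,c,d:(u>=a)&(u<b)&(v>=c)&(v<d)
stat(reg(150,215,255,300)&(X[...,2]>150),"cap")
m=reg(240,390,235,270)&(X[...,2]>225);stat(m,"bar")
P=X[m];q=np.polyfit(P[:,1],P[:,0],1);print("bar x=",q)
m=reg(270,360,210,290)&(X[...,2]>48)&(X[...,2]<66);stat(m,"rim")
P=X[m];A=np.c_[2*P[:,:2],np.ones(len(P))];c=np.linalg.lstsq(A,(P[:,:2]**2).sum(1),rcond=None)[0];print("rim c",c[:2],np.sqrt(c[2]+c[0]**2+c[1]**2))
for n,r in(("top",reg(430,490,255,340)),("side",reg(310,440,340,465))):
    X=cloud(load(n+"0.npz")); stat(r&(X[...,2]>20),"rest "+n)
    stat(r&(X[...,2]>150),"sticktop "+n)
E
```

```text
top cap [nan nan nan]
top stick [ 409.1 -329.2  183.8]
top bar1 [540.8 169.  246.1]
top bar2 [ 568.4 -124.5  243.8]
top bowl [558.6   4.7 241.9]
top jarL [693.2 305.4 134.4]
top jarR [ 706.5 -297.8   98.5]
top jarM [ 387.3 -205.8  100. ]
top mug [365.9 213.    2.4]
top funnel [8.228e+02 3.410e+01 5.000e-01]
top table [267.2  53.5   2.8]
side cap [497.5 339.6 156.9]
side bar1 [540.6 153.5 242.5]
side bar2 [ 573.  -123.4  243.9]
side stick [ 397.2 -327.8  192.6]
side foot [ 507.7 -379.    34.4]
side table [302.7 -51.   -1.9]
cap 267 [499.  340.8 159.9] [482.1 301.6 150.2] [517.9 364.9 167.9]
bar 953 [555.4  24.4 241.5] [ 532.4 -138.8  225.6] [577.8 181.6 251. ]
bar x= [-8.63607388e-02  5.57470398e+02]
rim 656 [577.9  23.9  54.8] [486.6 -67.2  48. ] [667.  136.4  65.8]
rim c [575.98056556  23.42611427] 85.32325987005294
rest top 1403 [ 467.4 -348.    91.8] [ 388.8 -399.6   20.1] [ 540.1 -305.1  199.5]
sticktop top 174 [ 410.8 -330.1  177.1] [ 388.8 -346.3  150.2] [ 435.7 -317.7  199.5]
rest side 4183 [ 455.7 -356.9   89.1] [ 387.3 -401.3   20. ] [ 539.3 -311.   197.1]
sticktop side 456 [ 405.9 -336.5  176.1] [ 387.3 -347.8  150.3] [ 430.2 -317.8  197.1]
```

View pics/crops.png

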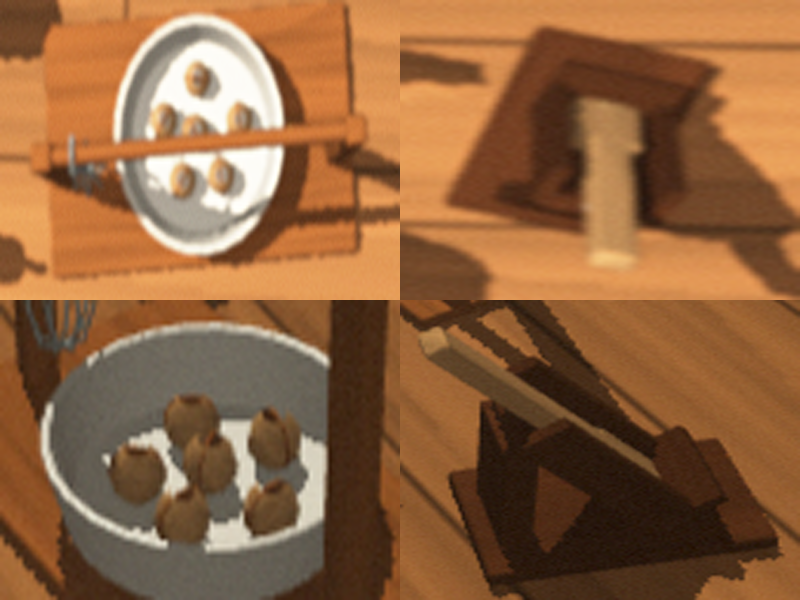

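The crops show six walnuts on the bowl floor: one in the middle and five in a ring around it. The stick lies blade-down in the rest channel, top towards the robot, with the rest yawed by about -18°. Next I fit the exact poses.

Run:
```python
from h import *
u=np.arange(640)[None,:];v=np.arange(480)[:,None]
reg=lambda a,b,c,d:(u>=a)&(u<b)&(v>=c)&(v<d)
for n,r in(("top",reg(445,480,275,335)),("side",reg(312,420,340,440))):
    s=load(n+"0.npz");X=cloud(s);h=cv2.cvtColor(s["img"],cv2.COLOR_BGR2HSV)
    m=r&(X[...,2]>35)&(h[...,1]<150)&(h[...,2]>95)
    m&=np.isfinite(X[...,0])
    P=X[m]
    for k in range(3):
        c=P.mean(0);U,S,V=np.linalg.svd(P-c,full_matrices=False);d=V[0]*np.sign(V[0,2])
        P=P[np.linalg.norm((P-c)-np.outer((P-c)@d,d),axis=1)<18]
    t=(P-c)@d
    print(n,len(P),c.round(1),d.round(3),"yaw",np.degrees(np.arctan2(-d[1],-d[0])).round(1),"lean",np.degrees(np.arccos(d[2])).round(1),(c+d*t.min()).round(1),(c+d*t.max()).round(1),"normal",V[2].round(3))
# foot rect
X=cloud(load("top0.npz"));P=np.vstack([X[reg(425,500,250,340)&(X[...,2]>6)&(X[...,2]<22)]])
print("foot?",len(P),cv2.minAreaRect(P[:,:2].astype(np.float32)))
X2=cloud(load("side0.npz"));Q=X2[reg(310,445,340,470)&(X2[...,2]>8)&(X2[...,2]<24)]
print(np.percentile(Q[:,2],[10,50,90]),cv2.minAreaRect(np.vstack([P,Q])[:,:2].astype(np.float32)))
# walnuts: combine side and top
C=np.array([577,24]);
import itertools
for n in("top","side"):
    s=load(n+"0.npz");X=cloud(s);h=cv2.cvtColor(s["img"],cv2.COLOR_BGR2HSV)
    m=(np.hypot(X[...,0]-C[0],X[...,1]-C[1])<76)&(X[...,2]>22)&(X[...,2]<62)&(h[...,1]>75)
    k,l,st,ce=cv2.connectedComponentsWithStats(m.astype(np.uint8))
    for i in range(1,k):
        if st[i,4]>8: print(n,st[i],ce[i].round(1),np.nanmean(X[l==i],0).round(1),np.nanmax(X[l==i],0).round(1))
# cap
for n,r in(("top",reg(160,190,262,290)),("side",reg(195,230,150,190))):
    s=load(n+"0.npz");X=cloud(s);P=X[r&(X[...,2]>155)&(X[...,2]<167)];
    print(n,len(P),np.median(P,0),P.min(0),P.max(0)); print(n,proj(s,[[499,343,161]]))
```

```text
top 493 [ 450.  -342.   119.7] [-0.557  0.18   0.811] yaw -17.9 lean 35.8 [ 507.9 -360.7   35.6] [ 396.5 -324.8  197.5] normal [ 0.813 -0.078  0.577]
side 293 [ 423.7 -339.5  153.8] [-0.584  0.151  0.798] yaw -14.5 lean 37.1 [ 507.  -361.1   40. ] [ 393.4 -331.6  195.2] normal [ 0.713 -0.375  0.593]
foot? 889 ((473.46246337890625, -367.33056640625), (232.09413146972656, 195.6723175048828), 1.4255164861679077)
[ 8.92288755 10.56972398 12.6807963 ] ((471.90606689453125, -304.78662109375), (232.09413146972656, 320.7989196777344), 1.4255164861679077)
top [309 229  10  10  70] [313.4 233.4] [620.2  27.6  40.7] [632.1  39.2  51.7]
top [295 241  10  11  75] [299.4 246. ] [586.6  62.7  41.6] [600.3  74.6  57.8]
top [327 241  10   9  58] [331.1 245.1] [590.9 -19.   42.3] [602.   -8.4  50.6]
top [307 244  13   7  45] [312.4 247.4] [583.7  29.   41.7] [592.8  43.2  52.7]
top [319 257  10  11  72] [323.5 262.5] [ 5.457e+02 -4.000e-01  4.120e+01] [560.2  11.3  51.9]
top [303 259  10  11  72] [307.2 263.9] [540.8  41.3  43.1] [554.1  52.6  53.5]
side [284 252  33  35 607] [301.7 268.9] [558.5  24.7  36.7] [600.2  73.2  48.1]
side [320 255  14  14 151] [326.6 261.8] [615.9  20.   36.3] [631.7  38.9  47.5]
side [319 272  14  13 148] [325.6 278. ] [585.4 -26.9  37.2] [602.9 -11.6  48.5]
top 225 [498.85393717 345.32004759 160.66450549] [482.13453717 318.15800849 155.13876068] [517.91526062 364.89705556 166.80281689]
top [[178.12302154 275.96865286]]
side 141 [497.28351037 341.07113763 159.06807421] [480.14305355 301.46517303 155.20021924] [518.91927392 365.99833989 162.33739027]
side [[211.89914727 160.66876316]]
```

```bash
cat >> h.py <<'E'
def go(x,y,z,a=None):
    "tool-axes shift (mm) to a world TCP target and turn to tool y=(sin a,cos a)"
    from station import ctrl
    from scipy.spatial.transform import Rotation as R
    o=ctrl.get_obs();M=R.from_quat(o["ee_rot"]).as_matrix()
    an=np.degrees(np.arctan2(M[0,1],M[1,1]))
    print("t",round(o["time"],2),"tcp",o["tool_pos"].round(1),"a",an.round(1),"tilt",M[2].round(3),"F",o["force"].round(1),"open",round(o["opening"],1),round(o["gripper_force"],1))
    print(" shift",(M.T@(np.array([x,y,z])-o["tool_pos"])).round(1),"turn",None if a is None else round(float(np.radians(a-an)),3))
E
python3 - <<'E'
from h import *
X=np.vstack([cloud(load(n+"0.npz")).reshape(-1,3) for n in("top","side")]);X=X[np.isfinite(X[:,0])]
a=np.array([223,584]);d=np.array([276,-240.]);L=np.hypot(*d);d/=L
t=(X[:,:2]-a)@d;s=(X[:,:2]-a)@[-d[1],d[0]]
for lo in range(120,440,40):
    m=(t>lo)&(t<lo+40)&(abs(s)<75)&(X[:,2]<400); print(lo,np.percentile(X[m,2],99.5).round(0) if m.any() else None)
go(499,344,175)
E
```

```text
120 162.0
160 142.0
200 8.0
240 7.0
280 10.0
320 165.0
360 165.0
400 58.0
t 0.1 tcp [222.9 583.6 213.4] a 20.9 tilt [ 0.    -0.001 -1.   ] F [-0.3  0.2  0.1] open 91.4 0.0
 shift [-343.4 -125.2   38.5] turn None
```

Path is clear at z 213. Move over the cap with fingers closed.

```bash
python3 -m inch '[[[-34,-12.5,0,0],[-34,-12.5,0,0],[-34,-12.5,0,0],[-34,-12.5,0,0],[-34,-12.5,0,0],[-34,-12.5,0,0],[-34,-12.5,0,0],[-34,-12.5,0,0],[-34,-12.5,0,0],[-34,-12.5,0,0]]]' 0 20; python3 -c "
from h import *
go(499,344,166)"
```

```text
time: 1.35
tool_pos: [496.7, 344.8, 213.6]
ee_rot: [0.181, 0.983, -0.0, -0.0]
force: [-0.4, 0.9, 0.5]
opening: 0.3
gripper_force: 0.0
t 1.35 tcp [496.7 344.8 213.6] a 20.9 tilt [ 0. -0. -1.] F [-0.4  0.9  0.5] open 0.3 0.0
 shift [-2.5  0.1 47.6] turn None
```

```bash
python3 -m inch '[[[-2.5,0,16,0],[0,0,16,0],[0,0,14,0],[0,0,5,0],[0,0,5,0],[0,0,4,0],[0,0,2,0],[0,0,1.5,0],[0,0,0,0]]]'
python3 - <<'E'
from station import cams
import cv2
s=cams.snapshot("side");cv2.imwrite("pics/press.png",cv2.resize(s["img"][90:250,130:310],(720,600)[::1] if 0 else (675,600)))
E
```

```text
time: 2.48
tool_pos: [498.1, 345.2, 150.8]
ee_rot: [0.181, 0.983, 0.0, -0.0]
force: [-5.2, 1.8, 6.8]
opening: 0.5
gripper_force: 3.4
```

View pics/press.png

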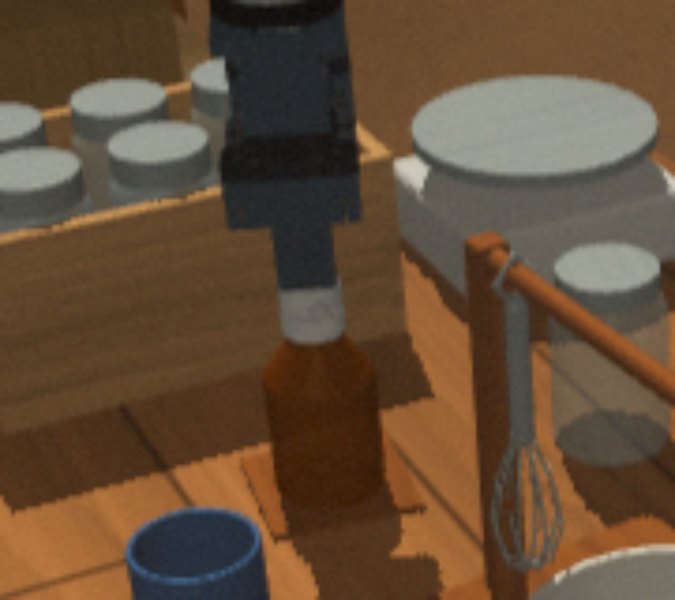

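The fingers sit centred on the cap (crop (312,290)), which is nearly down. I'll press further until the force jumps above 8 N.

```bash
python3 -m inch '[[[0,0,1.5,0],[0,0,1,0],[0,0,0.7,0],[0,0,0,0],[0,0,0,0]]]'
```

```text
time: 3.15
tool_pos: [498.2, 345.2, 149.0]
ee_rot: [0.181, 0.983, 0.001, 0.0]
force: [-10.7, -2.2, 28.0]
opening: 0.4
gripper_force: 13.7
```

```bash
python3 -m inch '[[[0,0,-5,0],[0,0,-10,0],[0,0,-25,0],[0,0,-30,0],[0,0,-25,0]]]'
python3 - <<'E'
from h import *
from station import cams
s=cams.snapshot("side");X=cloud(s)
print(np.nanmax(X[150:175,200:225].reshape(-1,3),0), np.nanmedian(X[158:163,207:216].reshape(-1,3),0), np.nanmedian(cloud(load("side0.npz"))[158:163,207:216].reshape(-1,3),0))
go(411,-330,240)
E
python3 -m inch '[[[-13,-53,0,0],[-13,-53,0,0],[-13,-53,0,0],[-13,-53,0,0],[-13,-53,0,0],[-13,-53,0,0],[-13,-53,0,0],[-13,-53,0,0],[-13,-53,0,0],[-13,-53,0,0]]]' 60; python3 -c "
from h import *
go(411,-330,240,18)"
```

```text
time: 3.78
tool_pos: [498.8, 344.9, 243.7]
ee_rot: [0.181, 0.983, 0.0, 0.001]
force: [-0.5, -0.1, -0.4]
opening: 0.3
gripper_force: 0.0
[596.47907394 528.36675327 162.17393007] [499.67788733 351.04457048 159.73905885] [498.95945754 351.48223772 159.58480943]
t 3.83 tcp [499.9 345.5 246.9] a 20.9 tilt [-0.004  0.004 -1.   ] F [0.9 1.2 4.4] open 0.2 0.0
 shift [-158.  -662.8    5. ] turn None
time: 5.08
tool_pos: [430.4, -198.7, 242.6]
ee_rot: [0.181, 0.983, -0.0, 0.001]
force: [1.3, 0.7, 0.3]
opening: 59.9
gripper_force: 0.0
t 5.08 tcp [ 430.4 -198.7  242.6] a 20.9 tilt [-0.001 -0.    -1.   ] F [1.3 0.7 0.3] open 59.9 0.0
 shift [ -28.7 -129.5    2.7] turn -0.051
```

```bash
python3 -m inch '[[[-7,-32,0,0],[-7,-32,0,0],[-7,-32,0,-0.025],[-7,-32,0,-0.025],[0,0,0,0]]]'
python3 - <<'E'
from h import *
go(411,-330,200,18)
# refine stick pose: synthetic box vs masks using IoU in both images
from station import cams
from scipy.optimize import minimize
S=[load(n+"0.npz") for n in("top","side")]
def box(g,yaw,L0,L1):
    c,s=np.cos(yaw),np.sin(yaw);r=np.radians(35)
    ax=np.array([-np.sin(r)*c,-np.sin(r)*s,np.cos(r)]);y=np.array([-s,c,0]);x=np.cross(y,ax)
    return np.array([g+ax*(l-165)+x*i*7+y*j*10 for l in(L0,L1) for i in(-1,1) for j in(-1,1)])
for nm,s in zip(("top","side"),S):
    for g,yaw in(((411,-330,165),-18),((411,-330,165),-15)):
        B=box(np.array(g),np.radians(yaw),135,200);p=cv2.convexHull(proj(s,B).astype(np.float32))[:,0]
        h=cv2.cvtColor(s["img"],cv2.COLOR_BGR2HSV)
        big=cv2.resize(s["img"],None,fx=8,fy=8,interpolation=cv2.INTER_CUBIC)
        cv2.polylines(big,[((p+.5)*8).astype(np.int32)],True,(255,0,0) if yaw==-18 else (0,255,0),1)
        u,v=p.mean(0);u,v=int(u*8),int(v*8)
        cv2.imwrite(f"{nm}{-yaw}.png",big[v-150:v+150,u-200:u+200])
f=lambda n:cv2.imread(n+".png")
cv2.imwrite("pics/ov.png",np.vstack([np.hstack([f("top18"),f("top15")]),np.hstack([f("side18"),f("side15")])]))
E
```

```text
time: 5.7
tool_pos: [411.8, -328.3, 242.3]
ee_rot: [0.158, 0.987, -0.001, 0.0]
force: [-0.4, 0.1, -0.1]
opening: 59.7
gripper_force: 0.0
t 5.7 tcp [ 411.8 -328.3  242.3] a 18.1 tilt [-0.001 -0.001 -1.   ] F [-0.4  0.1 -0.1] open 59.7 0.0
 shift [ 0.3 -1.8 42.3] turn -0.003
```

View pics/ov.png

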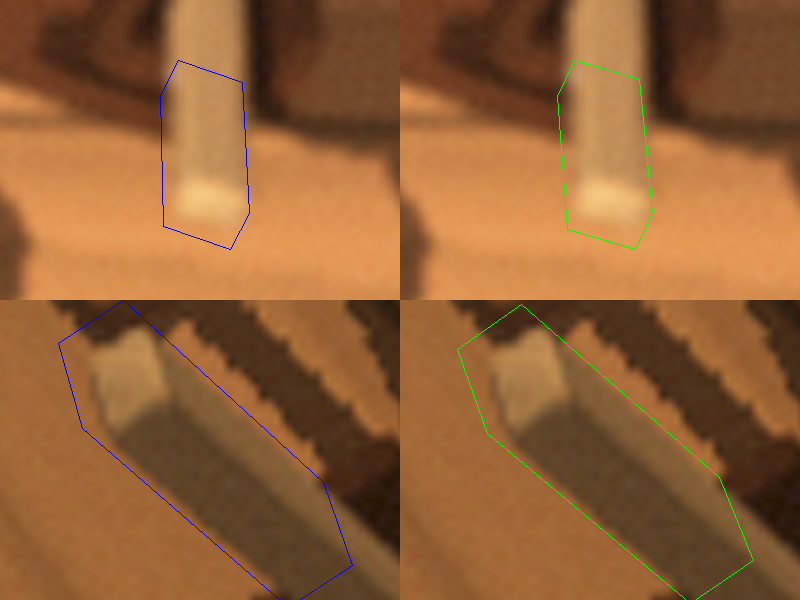

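The overlay sits about 5 mm too far up the stick, while the lateral position and yaw (-18°) look right. I'll descend at about (414,-331,143).

```bash
python3 -m inch '[[[-2,-3,15,0],[0,0,25,0],[0,0,25,0],[0,0,20,0],[0,0,14,0],[0,0,0,0]]]' && python3 -m inch '[[[0,0,0,0],[0,0,0,0],[0,0,0,0],[0,0,0,0],[0,0,0,0],[0,0,0,0]]]' 15 5
```

```text
time: 6.45
tool_pos: [412.7, -328.9, 142.3]
ee_rot: [0.157, 0.988, 0.001, -0.001]
force: [0.1, -0.6, 0.4]
opening: 59.7
gripper_force: 0.0
time: 7.2
tool_pos: [413.1, -329.8, 143.3]
ee_rot: [0.157, 0.988, -0.0, 0.0]
force: [0.9, -0.2, -0.4]
opening: 19.9
gripper_force: 5.0
```

```bash
python3 -m inch '[[[0,0,0,0],[0,0,0,0],[0,0,0,0],[0,0,-4,0],[0,0,-10,0],[0,0,-20,0],[0,0,-30,0],[0,0,-30,0],[0,0,-26,0],[0,0,0,0]]]' 12 45
cat >> h.py <<'E'
C=np.array([577,24.]);Y=np.radians(4.9);RS=np.array([[np.cos(Y),-np.sin(Y)],[np.sin(Y),np.cos(Y)]])
def st(xr,yr,ze,off=92.7,hz=113.3): # TCP for stick end at stand-frame xr,yr and height ze
    p=C+RS@np.array([xr-off,yr]); go(p[0],p[1],ze+hz,-4.9)
E
python3 -c "
from h import *
st(-60,20,150)"
```

```text
time: 8.45
tool_pos: [413.6, -330.4, 265.5]
ee_rot: [0.157, 0.988, -0.001, 0.002]
force: [0.3, -0.0, -1.0]
opening: 20.1
gripper_force: 45.0
t 8.45 tcp [ 413.6 -330.4  265.5] a 18.0 tilt [-0.003 -0.002 -1.   ] F [ 0.3 -0.  -1. ] open 20.1 45.0
 shift [102.8 346.5   1.3] turn -0.4
```

```bash
python3 -m inch '[[[12,43,0,0],[13,44,0,0],[13,44,0,0],[13,44,0,0],[13,44,0,0],[13,44,0,0],[13,44,0,0],[13,42,0,0],[0,0,0,-0.13],[0,0,0,-0.13]]]'; python3 -m inch '[[[0,0,0,-0.14],[0,0,0,0]]]'
python3 - <<'E'
from h import *
from station import cams
st(-14,48,110)
for n in("top","side"):
    s=cams.snapshot(n);np.savez(n+"1.npz",**s)
    cv2.imwrite(n+"_.png",cv2.resize(s["img"][150:330,210:400] if n=="top" else s["img"][90:310,200:430],(400,400)))
cv2.imwrite("pics/hold.png",np.hstack([cv2.imread("top_.png"),cv2.imread("side_.png")]))
E
```

```text
time: 9.7
tool_pos: [422.5, 34.7, 262.7]
ee_rot: [0.025, 1.0, -0.0, -0.001]
force: [-0.9, -0.6, 0.3]
opening: 19.9
gripper_force: 45.0
time: 9.95
tool_pos: [422.6, 34.0, 262.8]
ee_rot: [-0.042, 0.999, 0.0, -0.0]
force: [0.0, -0.4, -0.3]
opening: 19.6
gripper_force: 45.0
t 9.95 tcp [422.6  34.  262.8] a -4.8 tilt [ 0.001  0.    -1.   ] F [ 0.  -0.4 -0.3] open 19.6 45.0
 shift [-46.2  24.8  39.4] turn -0.001
```

View pics/hold.png

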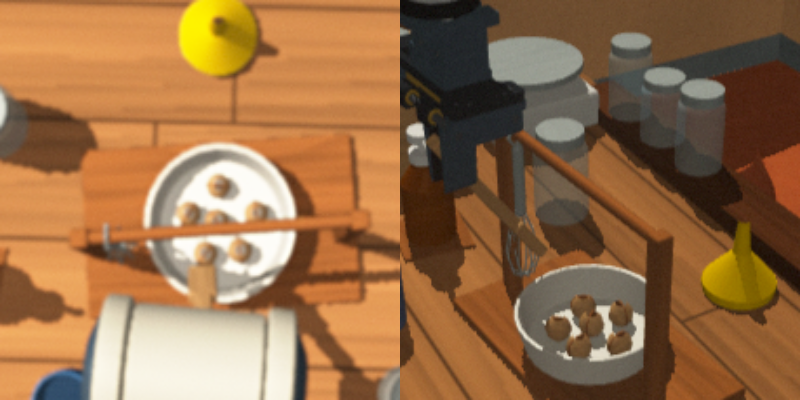

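The stick is held with its blade end at top crop (203,265). In the side view the blade ends at crop (545,250). I'll check its geometry against the model.

Run:
```python
from h import *
S={n:load(n+"1.npz") for n in("top","side")}
for n,(r) in dict(top=(258,290,295,318),side=(180,240,220,290)).items():
    s=S[n];X=cloud(s);h=cv2.cvtColor(s["img"],cv2.COLOR_BGR2HSV)
    m=np.zeros((480,640),bool);m[r[0]:r[1],r[2]:r[3]]=1
    m&=(X[...,2]>130)&(X[...,2]<265)&(X[...,0]<540)&(X[...,0]>400)&(abs(X[...,1]-42)<25)&(h[...,1]<170)
    P=X[m];print(n,len(P));c=P.mean(0);U,_,V=np.linalg.svd(P-c,full_matrices=False);d=V[0]*np.sign(V[0,2]);t=(P-c)@d
    print(c.round(1),d.round(3),np.degrees(np.arccos(d[2])).round(1),(c+d*t.min()).round(1),(c+d*t.max()).round(1))
    print("exp end px",proj(s,[[514.9,41.9,149.5]]).round(1))
print(np.argwhere(m)[:0])
```

```text
top 246
[499.6  39.7 186.5] [-0.591 -0.049  0.805] 36.4 [522.7  41.6 155.1] [475.3  37.6 219.6]
exp end px [[305.8 272.6]]
side 454
[475.3  26.9 208.8] [-0.598  0.015  0.802] 36.7 [519.5  25.8 149.6] [424.   28.2 277.6]
exp end px [[277.3 225.2]]
[]
```

```bash
python3 -m inch '[[[-15,8,13,0],[-15,8,13,0],[-14,6,14,0],[0,0,20,0],[0,0,20,0],[0,0,10,0],[0,0,0,0]]]'; python3 -c "
from h import *
st(-14,46,27,94.5,113)"
```

```text
time: 10.92
tool_pos: [465.0, 59.9, 172.5]
ee_rot: [-0.043, 0.999, 0.0, -0.001]
force: [0.3, -0.2, -0.6]
opening: 19.7
gripper_force: 45.0
t 10.93 tcp [465.   59.9 172.5] a -4.9 tilt [ 0.001  0.    -1.   ] F [ 0.3 -0.2 -0.6] open 19.7 45.0
 shift [-0.1  0.7 32.5] turn -0.0
```

```bash
python3 -m inch '[[[0,0,8,0],[0,0,8,0],[0,0,6,0],[0,0,5,0],[0,0,4,0],[0,0,0,0]]]'
python3 - <<'E'
from h import *
from station import cams
st(-14,46,27,94.5,113)
for n in("top","side"):
    s=cams.snapshot(n);np.savez(n+"2.npz",**s)
    cv2.imwrite(n+"_.png",cv2.resize(s["img"][205:295,265:365] if n=="top" else s["img"][220:310,255:360],(400,360),interpolation=cv2.INTER_CUBIC))
cv2.imwrite("pics/in.png",np.hstack([cv2.imread("top_.png"),cv2.imread("side_.png")]))
E
```

```text
time: 11.68
tool_pos: [465.2, 59.7, 142.1]
ee_rot: [-0.043, 0.999, -0.0, 0.0]
force: [0.1, 0.3, 0.3]
opening: 19.8
gripper_force: 45.0
t 11.68 tcp [465.2  59.7 142.1] a -4.9 tilt [-0. -0. -1.] F [0.1 0.3 0.3] open 19.8 45.0
 shift [0.2 0.9 2.1] turn -0.0
```

View pics/in.png

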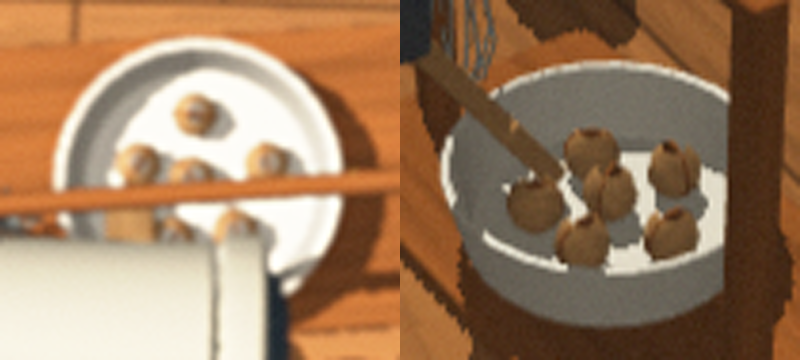

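The blade is in the bowl between two walnuts, touching none of them. I'll start stirring: sweep to −y, then +x.

```bash
python3 -m inch '[[[7,-8,0,0],[7,-8,1,0],[0,-10,0,0],[0,-10,0,0],[0,-10,0,0],[0,-10,0,0],[0,-10,0,0],[0,-5,0,0],[-8,0,0,0],[-10,0,0,0]]]' | head -5; python3 -m inch '[[[-10,0,0,0],[-10,0,0,0],[-8,0,0,0],[0,8,0,0],[0,10,0,0],[0,10,0,0],[0,10,0,0],[0,10,0,0],[0,10,0,0],[0,0,0,0]]]'
python3 - <<'E'
from h import *
from station import cams
st(-14,46,27,94.5,113)
for n in("top","side"):
    s=cams.snapshot(n);np.savez(n+"3.npz",**s)
    cv2.imwrite(n+"_.png",cv2.resize(s["img"][205:295,265:365] if n=="top" else s["img"][220:310,255:360],(400,360),interpolation=cv2.INTER_CUBIC))
cv2.imwrite("pics/in3.png",np.hstack([cv2.imread("top_.png"),cv2.imread("side_.png")]))
E
```

```text
time: 13.02
tool_pos: [475.5, -11.0, 141.2]
ee_rot: [-0.042, 0.999, -0.0, -0.0]
force: [-0.3, -0.1, -0.6]
opening: 19.6
time: 14.28
tool_pos: [497.9, 50.1, 141.2]
ee_rot: [-0.043, 0.999, 0.0, -0.0]
force: [0.3, 0.1, -0.8]
opening: 19.9
gripper_force: 45.0
t 14.28 tcp [497.9  50.1 141.2] a -4.9 tilt [ 0.  0. -1.] F [ 0.3  0.1 -0.8] open 19.9 45.0
 shift [31.9 13.2  1.2] turn 0.001
```

View pics/in3.png

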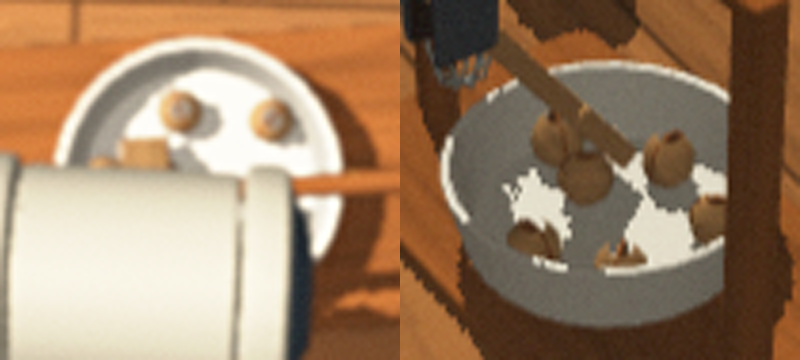

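Walnuts are moving freely. Now a reverse loop.

```bash
python3 -m inch '[[[-5,-6,0,0],[0,-10,0,0],[0,-10,0,0],[0,-10,0,0],[0,-10,0,0],[0,-10,0,0],[4,-6,0,0],[10,0,0,0],[10,0,0,0],[10,0,0,0]]]' | grep -A3 -E "force|pos"; python3 -m inch '[[[10,0,0,0],[8,0,0,0],[0,10,0,0],[0,10,0,0],[0,10,0,0],[0,10,0,0],[0,10,0,0],[-6,6,0,0],[-10,0,0,0],[-10,0,0,0]]]' | grep -E "force|pos"
python3 - <<'E'
from h import *
from station import cams
st(-14,46,27,94.5,113)
for n in("top","side"):
    s=cams.snapshot(n);np.savez(n+"4.npz",**s)
def rep(k):
  for n in("top","side"):
    s=load(f"{n}{k}.npz");X=cloud(s);h=cv2.cvtColor(s["img"],cv2.COLOR_BGR2HSV)
    Q=(X[...,:2]-C)@RS
    m=(np.hypot(Q[...,0],Q[...,1])<76)&(X[...,2]>22)&(X[...,2]<60)&(h[...,1]>75)
    kk,l,stt,ce=cv2.connectedComponentsWithStats(m.astype(np.uint8))
    print(k,n,[(np.nanmean(Q[l==i],0).round(0).tolist(),int(stt[i,4])) for i in range(1,kk) if stt[i,4]>15])
rep(0);rep(4)
E
```

```text
tool_pos: [474.1, -15.2, 141.3]
ee_rot: [-0.043, 0.999, -0.0, 0.0]
force: [0.3, 1.2, 0.5]
opening: 19.5
gripper_force: 45.0
tool_pos: [477.9, 42.0, 141.6]
force: [-5.0, -1.2, 11.3]
gripper_force: 45.0
t 16.88 tcp [477.9  42.  141.6] a -4.9 tilt [ 0. -0. -1.] F [-5.  -1.2 11.3] open 19.5 45.0
 shift [11.3 19.6  1.6] turn 0.0
0 top [([43.0, -0.0], 70), ([13.0, 38.0], 75), ([10.0, -44.0], 58), ([7.0, 4.0], 45), ([-33.0, -22.0], 72), ([-35.0, 20.0], 72)]
0 side [([-18.0, 2.0], 607), ([38.0, -7.0], 151), ([4.0, -51.0], 148)]
4 top [([51.0, 3.0], 73), ([30.0, -51.0], 66), ([30.0, 30.0], 72), ([12.0, 61.0], 81)]
4 side [([5.0, 54.0], 120), ([22.0, 19.0], 130), ([46.0, -5.0], 142), ([23.0, -55.0], 106), ([-60.0, -18.0], 98), ([-37.0, -53.0], 56)]
```

```bash
python3 -m inch '[[[4,0,-4,0],[0,0,0,0]]]'
python3 - <<'E'
from h import *
s=load("side4.npz");t=load("top4.npz")
a=cv2.resize(t["img"][205:295,265:365],(400,360),interpolation=cv2.INTER_CUBIC);b=cv2.resize(s["img"][220:310,255:360],(400,360),interpolation=cv2.INTER_CUBIC)
cv2.imwrite("pics/in4.png",np.hstack([a,b]))
E
```

```text
time: 17.23
tool_pos: [473.5, 41.4, 145.3]
ee_rot: [-0.043, 0.999, -0.0, -0.0]
force: [1.0, 0.1, -0.7]
opening: 19.6
gripper_force: 45.0
```

View pics/in4.png

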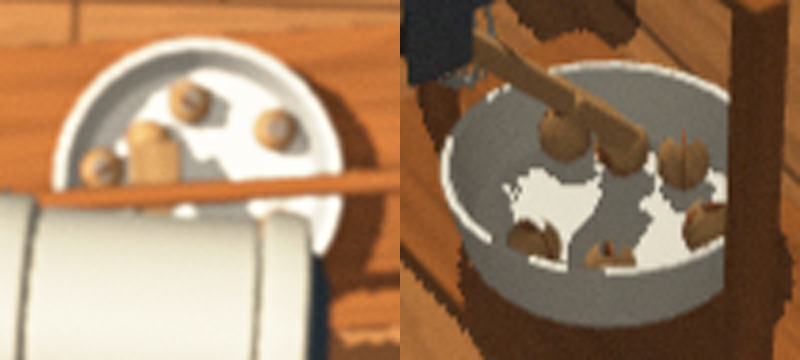

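```bash
cat >> h.py <<'E'
def stick(k,prt=True):
    "fit stick seen in saved side view: points near the tool's plane"
    s=load(f"side{k}.npz");X=cloud(s);h=cv2.cvtColor(s["img"],cv2.COLOR_BGR2HSV);T=s["T"]
    Q=(X-T);a=RS.T@Q[...,:2].reshape(-1,2).T;f=a[0].reshape(480,640);l=a[1].reshape(480,640);z=Q[...,2]
    m=(f>25)&(f<150)&(abs(l)<19)&(z>-125)&(z<60)&(h[...,1]<190)&(h[...,2]>60)
    sel=np.c_[f[m],z[m],l[m]]
    for _ in range(6):
        c=np.median(sel,0);p=np.polyfit(sel[:,0],sel[:,1],1) if _==0 else np.polyfit(sel[:,0],sel[:,1],1)
        r=sel[:,1]-np.polyval(p,sel[:,0]);sel=sel[abs(r)<max(8,2*r.std())]
    print("stick n",len(sel),"lean",np.degrees(np.arctan2(1,-p[0])).round(1),"z=%.2f f+%.1f"%tuple(p),"end f",np.percentile(sel[:,0],99).round(1),"z",sel[sel[:,0]>np.percentile(sel[:,0],97),1].mean().round(1))
def snap(k):
    from station import ctrl,cams
    for n in("top","side"):
        s=cams.snapshot(n);s["T"]=ctrl.get_obs()["tool_pos"];np.savez(f"{n}{k}.npz",**s)
def rep(k):
  for n in("top","side"):
    s=load(f"{n}{k}.npz");X=cloud(s);h=cv2.cvtColor(s["img"],cv2.COLOR_BGR2HSV)
    Q=(X[...,:2]-C)@RS
    m=(np.hypot(Q[...,0],Q[...,1])<78)&(X[...,2]>22)&(X[...,2]<60)&(h[...,1]>75)
    kk,l,stt,ce=cv2.connectedComponentsWithStats(m.astype(np.uint8))
    print(k,n,[(np.nanmean(Q[l==i],0).round(0).tolist(),int(stt[i,4])) for i in range(1,kk) if stt[i,4]>15])
E
python3 - <<'E'
from h import *
for k,T in((1,[422.6,34,262.8]),(2,[465.2,59.7,142.1]),(3,[497.9,50.1,141.2]),(4,[477.9,42,141.6])):
    s=load(f"side{k}.npz");s["T"]=np.array(T);np.savez(f"side{k}.npz",**s);stick(k)
snap(5);stick(5);rep(5)
E
```

```text
stick n 472 lean 86.3 z=-0.06 f+-49.9 end f 134.5 z -22.2
stick n 579 lean 60.2 z=-0.57 f+-45.7 end f 144.5 z -116.7
stick n 641 lean 84.9 z=-0.09 f+-92.8 end f 149.7 z -105.2
stick n 484 lean 42.1 z=-1.11 f+34.9 end f 141.8 z -118.1
stick n 424 lean 45.8 z=-0.97 f+24.8 end f 142.0 z -108.4
5 top [([51.0, 3.0], 70), ([31.0, -51.0], 65), ([20.0, 48.0], 175), ([-26.0, -47.0], 25)]
5 side [([13.0, 37.0], 232), ([47.0, -5.0], 141), ([23.0, -55.0], 105), ([-60.0, -18.0], 96), ([-37.0, -53.0], 55)]
```

```bash
cat >> h.py <<'E'
def stick2(k):
    s=load(f"side{k}.npz");X=cloud(s);Q=X-s["T"]
    f,l=(Q[...,:2]@RS)[...,0],(Q[...,:2]@RS)[...,1];z=Q[...,2]-19
    best=None
    for lean in range(25,80):
        r=np.radians(lean);d=f*np.sin(r)-z*np.cos(r);n=f*np.cos(r)+z*np.sin(r)
        m=(d>35)&(d<200)&(abs(n-7)<2.5)&(abs(l)<17)
        if best is None or m.sum()>best[0]: best=(int(m.sum()),lean,np.percentile(d[m],98).round(1) if m.any() else 0)
    print(k,"n,lean,length below grasp",best)
E
python3 - <<'E'
from h import *
for k in range(1,6): stick2(k)
E
```

```text
1 n,lean,length below grasp (130, 31, np.float64(157.7))
2 n,lean,length below grasp (112, 34, np.float64(181.0))
3 n,lean,length below grasp (117, 34, np.float64(179.9))
4 n,lean,length below grasp (138, 47, np.float64(181.1))
5 n,lean,length below grasp (153, 46, np.float64(188.2))
```

In the last picture the blade has ridden up onto a walnut at side crop (620,150) and the stick has tipped to a lean of about 46°. I can use that for extra forward reach. I'll lift, raise the grip force, re-enter in the free centre and use mainly sideways sweeps.

```bash
python3 -m inch '[[[0,0,-15,0],[0,0,-12,0],[5,-17,0,0],[4,-17,0,0],[0,0,12,0],[0,0,15,0],[0,0,12,0],[0,0,8,0],[0,0,5,0],[0,0,0,0]]]' 12 60; python3 -c "
from h import *
snap(6);stick2(6);rep(6);st(5,-8,27,116,93)"
```

```text
time: 18.58
tool_pos: [467.5, 6.8, 120.0]
ee_rot: [-0.043, 0.999, 0.0, -0.0]
force: [1.0, -0.3, -1.3]
opening: 20.0
gripper_force: 60.0
6 n,lean,length below grasp (181, 47, np.float64(191.6))
6 top [([51.0, 3.0], 71), ([31.0, -51.0], 65), ([20.0, 46.0], 191), ([6.0, -7.0], 49), ([-33.0, -49.0], 72)]
6 side [([9.0, 20.0], 392), ([46.0, -5.0], 142), ([23.0, -55.0], 108), ([-60.0, -17.0], 97), ([-37.0, -53.0], 56)]
t 18.68 tcp [467.8   6.7 120.4] a -4.9 tilt [-0. -0. -1.] F [ 1.  -1.  -0.4] open 19.8 60.0
 shift [ 0.7 -0.1  0.4] turn -0.0
```

```bash
python3 -m inch '[[[-8,-5,0,0],[-8,-5,0,0],[-8,-4,0,0],[-8,-1,0,0],[-3,6,0,0],[0,8,0,0],[0,8,0,0],[0,8,0,0],[0,8,0,0],[0,0,0,0]]]'|grep -E "force|pos"; python3 -c "
from h import *
snap(7);stick2(7);rep(7);st(38,20,27,116,93)"
```

```text
tool_pos: [500.6, 32.9, 120.3]
force: [-0.1, 0.2, -0.6]
gripper_force: 60.0
7 n,lean,length below grasp (161, 47, np.float64(190.4))
7 top [([42.0, 29.0], 335), ([34.0, -50.0], 69)]
7 side [([30.0, 20.0], 444), ([26.0, -54.0], 102), ([-60.0, -17.0], 98), ([-37.0, -53.0], 54)]
t 20.02 tcp [500.6  32.8 120.3] a -4.9 tilt [-0.  0. -1.] F [-0.4 -0.6 -0.5] open 19.9 60.0
 shift [2.6 4.7 0.3] turn -0.0
```

```bash
python3 -m inch '[[[0,8,0,0],[0,8,0,0],[0,-12,0,0],[0,-15,0,0],[0,-14,0,0],[12,0,0,0],[14,0,0,0],[14,-4,0,0],[0,-12,0,0],[0,-10,0,0]]]'|grep -E "force|pos";python3 -m inch '[[[-8,0,0,0],[-8,0,0,0],[-8,2,0,0],[-8,3,0,0],[-4,2,0,0],[0,0,0,0]]]'|grep -E "force|pos"; python3 -c "
from h import *
snap(8);stick2(8);rep(8);st(36,-30,27,116,93)"
```

```text
tool_pos: [465.6, -22.6, 120.5]
force: [0.2, 0.4, -0.5]
gripper_force: 59.9
tool_pos: [494.7, -11.8, 119.9]
force: [-37.5, -12.9, 37.1]
gripper_force: 60.1
8 n,lean,length below grasp (138, 43, np.float64(175.4))
8 top [([57.0, -11.0], 97), ([30.0, -36.0], 187), ([34.0, 53.0], 106)]
8 side [([29.0, 45.0], 150), ([32.0, -34.0], 340), ([-11.0, 14.0], 72), ([-60.0, -17.0], 100), ([-37.0, -53.0], 49)]
t 22.12 tcp [494.7 -11.9 119.9] a -4.9 tilt [ 0.011 -0.    -1.   ] F [-37.7 -12.3  36.6] open 19.5 60.1
 shift [-5.1 -1.3 -0.2] turn 0.0
```

```bash
python3 -m inch '[[[10,0,-6,0],[12,0,-6,0],[0,0,0,0]]]'|grep -E "force|pos|open"; python3 -c "
from h import *
snap(9);stick2(9);rep(9);st(36,-30,27,116,93)
im=load('side9.npz')['img'];t=load('top9.npz')['img']
cv2.imwrite('pics/s9.png',np.hstack([cv2.resize(t[205:295,265:365],(400,360),interpolation=2),cv2.resize(im[200:310,235:360],(400,360),interpolation=2)]))"
```

```text
tool_pos: [478.3, -13.4, 132.7]
force: [0.2, -0.1, -0.9]
opening: 19.9
gripper_force: 60.0
9 n,lean,length below grasp (161, 44, np.float64(194.6))
9 top [([53.0, -24.0], 176), ([33.0, 53.0], 109), ([9.0, -29.0], 60), ([5.0, 19.0], 30)]
9 side [([28.0, 45.0], 155), ([45.0, -29.0], 219), ([-11.0, 14.0], 60), ([1.0, -44.0], 76), ([-60.0, -17.0], 97), ([-37.0, -53.0], 49)]
t 22.6 tcp [478.9 -13.5 132.4] a -4.9 tilt [-0.001 -0.    -1.   ] F [-0.3 -1.1 -1.8] open 19.8 60.0
 shift [-20.9  -1.   12.4] turn -0.0
```

View pics/s9.png

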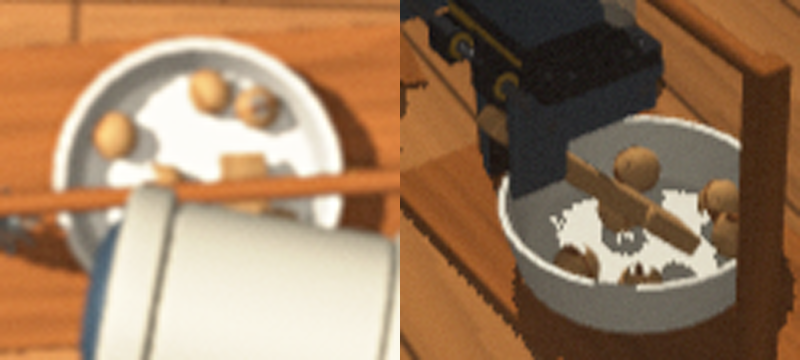

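In this picture all six walnuts are in the bowl: two at the front right, one on the left wall, one near the centre, two at the rear right. Next I lift over to the rear left and sweep −y along the rear.

```bash
python3 -m inch '[[[0,0,-14,0],[0,0,-12,0],[14,16,0,0],[14,16,0,0],[14,15,0,0],[0,0,14,0],[0,0,12,0],[0,0,6,0],[0,0,4,0],[0,0,0,0]]]'|grep -E "force|pos";python3 -c "
from h import *
snap(10);stick2(10);rep(10);st(-29,18,27,114,95)"
```

```text
tool_pos: [432.5, 29.7, 122.1]
force: [-0.3, 0.1, -1.0]
gripper_force: 60.0
10 n,lean,length below grasp (197, 44, np.float64(182.7))
10 top [([52.0, -24.0], 174), ([33.0, 53.0], 105), ([5.0, 20.0], 34), ([-34.0, -50.0], 70), ([-46.0, 7.0], 181)]
10 side [([11.0, 30.0], 319), ([45.0, -28.0], 221), ([-52.0, -6.0], 226), ([-37.0, -53.0], 51)]
t 23.95 tcp [432.6  29.7 122.4] a -4.9 tilt [-0. -0. -1.] F [ 0.7 -0.4 -0.4] open 19.3 60.0
 shift [-0.3 -0.   0.4] turn -0.0
```

```bash
python3 -m inch '[[[0,-8,0,0],[0,-8,0,0],[0,-8,0,0],[0,-8,0,0],[-1,-6,0,0],[-3,-6,0,0],[0,-4,0,0],[0,0,0,0]]]'|grep -E "force|pos";python3 -c "
from h import *
snap(11);stick2(11);rep(11);st(-26,-30,27,114,95)"
```

```text
tool_pos: [441.5, -17.9, 122.6]
force: [2.9, 9.2, 1.5]
gripper_force: 60.0
11 n,lean,length below grasp (210, 50, np.float64(199.4))
11 top [([52.0, -24.0], 181), ([33.0, 53.0], 107), ([5.0, 20.0], 33), ([-26.0, -45.0], 120)]
11 side [([2.0, 9.0], 404), ([45.0, -29.0], 222), ([-52.0, -34.0], 86)]
t 25.05 tcp [441.5 -17.7 122.6] a -4.9 tilt [-0.002  0.001 -1.   ] F [3.1 9.5 1.4] open 19.9 60.0
 shift [ 1.4 -0.   0.6] turn -0.0
```

```bash
python3 -m inch '[[[-2,8,0,0],[0,0,-18,0],[0,0,-18,0],[-8,24,0,0],[-8,24,0,0],[-9,24,0,0],[0,0,12,0],[0,0,12,0],[0,0,0,0]]]'|grep -E "force|pos";python3 -c "
from h import *
snap(12);stick2(12);rep(12);st(2,49,27,114,95)"
```

```text
tool_pos: [459.6, 63.6, 133.1]
force: [-0.1, -0.3, -0.8]
gripper_force: 59.9
12 n,lean,length below grasp (201, 49, np.float64(189.4))
12 top [([52.0, -24.0], 178), ([27.0, 52.0], 150), ([5.0, 20.0], 35), ([-28.0, -54.0], 76), ([-48.0, -35.0], 19)]
12 side [([10.0, 29.0], 330), ([45.0, -28.0], 222), ([-53.0, -32.0], 83), ([-32.0, -57.0], 50)]
t 26.27 tcp [460.4  63.7 134.1] a -4.8 tilt [ 0.001 -0.    -1.   ] F [-0.2 -1.2 -0.3] open 19.4 59.9
 shift [-0.8 -0.6 12.1] turn -0.001
```

```bash
python3 -m inch '[[[0,0,8,0],[0,0,4,0],[0,0,2,0],[0,0,0,0]]]'|grep -E "force|pos";python3 -m inch '[[[0,0,2,0],[0,0,1.5,0],[0,0,0,0]]]'|grep -E "force|pos";python3 - <<'E'
from h import *
snap(13);stick2(13)
X=cloud(load("top13.npz"));Q=(X[...,:2]-C)@RS
m=(abs(Q[...,1]-49)<12)&(Q[...,0]>-20)&(Q[...,0]<16)&(X[...,2]<90)&(X[...,2]>20)
for a in range(-20,16,4):
    k=m&(Q[...,0]>=a)&(Q[...,0]<a+4)
    if k.any(): print(a,np.median(X[k,2]).round(1),k.sum())
E
```

```text
tool_pos: [460.4, 64.3, 120.0]
force: [-0.1, 1.1, -1.0]
gripper_force: 60.0
tool_pos: [460.6, 64.3, 116.6]
force: [-0.0, -0.3, -0.3]
gripper_force: 60.0
13 n,lean,length below grasp (195, 50, np.float64(195.0))
-20 68.7 9
-4 54.9 4
0 49.4 12
4 45.0 13
8 39.5 14
12 38.5 10
```

```bash
python3 -m inch '[[[0,0,4,0],[-6,0,0,0],[-6,0,0,0],[-5,0,0,0],[0,0,0,0]]]'|grep -E "force|pos";python3 -c "
from h import *
snap(14);stick2(14);rep(14);st(17,49,27,124,85)"
```

```text
tool_pos: [476.7, 65.6, 112.2]
force: [-5.3, -2.2, -1.0]
gripper_force: 60.0
14 n,lean,length below grasp (169, 49, np.float64(174.7))
14 top [([52.0, -25.0], 177), ([27.0, 48.0], 241), ([5.0, 19.0], 34), ([-28.0, -54.0], 76)]
14 side [([13.0, 30.0], 441), ([45.0, -28.0], 221), ([-54.0, -33.0], 80), ([-32.0, -57.0], 50)]
t 27.98 tcp [476.7  65.7 112.3] a -4.9 tilt [ 0.003  0.    -1.   ] F [-4.6 -1.2 -0.4] open 19.5 60.0
 shift [10.6 -1.1  0.3] turn -0.0
```

Small force; push a bit further, then sweep back toward −y through the centre.

```bash
python3 -m inch '[[[-4,-1,0,0],[-4,-2,0,0],[0,0,0,0]]]'|grep -E "force|pos";python3 -c "
from h import *
snap(15);rep(15)"; python3 -m inch '[[[8,0,0,0],[10,0,0,0],[0,-8,0,0],[0,-8,0,0],[0,-8,0,0],[0,-8,0,0],[0,-8,0,0],[0,-8,0,0],[0,-8,0,0],[0,-8,0,0]]]'|grep -E "force|pos";python3 -c "
from h import *
snap(16);stick2(16);rep(16);st(17,49,27,124,85)"
```

```text
tool_pos: [480.0, 63.9, 112.1]
force: [-32.5, 3.8, 27.4]
gripper_force: 60.0
15 top [([52.0, -24.0], 176), ([29.0, 47.0], 242), ([4.0, 18.0], 31), ([-28.0, -54.0], 80)]
15 side [([14.0, 29.0], 450), ([45.0, -29.0], 222), ([-54.0, -33.0], 79), ([-32.0, -57.0], 50)]
tool_pos: [475.1, -2.9, 113.3]
force: [2.6, 0.7, 4.7]
gripper_force: 60.0
16 n,lean,length below grasp (185, 49, np.float64(185.8))
16 top [([53.0, -8.0], 283), ([11.0, -19.0], 98), ([-26.0, -55.0], 64)]
16 side [([47.0, -13.0], 352), ([-23.0, -33.0], 399)]
t 29.8 tcp [474.9  -3.1 113.2] a -4.8 tilt [-0.003 -0.001 -1.   ] F [3.2 0.5 5.9] open 19.6 60.0
 shift [ 3.  67.3  1.1] turn -0.001
```

```bash
cat >> h.py <<'E'
def nuts(k,n=7):
    "greedy sphere vote in the clouds of both views"
    P=[]
    for v,w in(("top",3.),("side",1.)):
        s=load(f"{v}{k}.npz");X=cloud(s);h=cv2.cvtColor(s["img"],cv2.COLOR_BGR2HSV)
        Q=np.dstack([(X[...,:2]-C)@RS,X[...,2:]])
        m=(np.hypot(Q[...,0],Q[...,1])<82)&(Q[...,2]>23)&(Q[...,2]<52)&(h[...,1]>70)
        P.append(np.c_[Q[m],np.full(m.sum(),w)])
    P=np.vstack(P);g=np.arange(-70,71,2.);G=np.array([(a,b) for a in g for b in g if np.hypot(a,b)<66]);out=[]
    for _ in range(n):
        D=np.sqrt((P[:,None,0]-G[:,0])**2+(P[:,None,1]-G[:,1])**2+(P[:,None,2]-32.5)**2)
        sc=(P[:,3:]*((abs(D-15.2)<2.5)-1.0*(D<10))).sum(0);i=sc.argmax()
        out.append((G[i].astype(int).tolist(),int(sc[i])));P=P[D[:,i]>18]
    print(k,out)
E
python3 -c "
from h import *
nuts(0);nuts(9);nuts(12);nuts(16)"; python3 -m inch '[[[0,-7,0,0],[0,-7,0,0],[0,0,0,0]]]'|grep -E "force|pos"; python3 -c "
from h import *
snap(17);nuts(17);stick2(17)"
```

```text
0 [([-34, 20], 286), ([-32, -22], 279), ([14, 38], 256), ([8, -44], 242), ([46, -2], 227), ([2, 4], 211), ([42, -6], 17)]
9 [([32, 52], 348), ([56, -12], 294), ([46, -42], 220), ([-2, 20], 117), ([-56, -10], 80), ([-34, -52], 74), ([8, -24], 64)]
12 [([34, 52], 341), ([56, -10], 303), ([44, -40], 230), ([-28, -54], 202), ([-2, 22], 192), ([-54, -26], 111), ([24, 54], 39)]
16 [([54, 18], 307), ([56, -12], 290), ([46, -42], 236), ([-30, -56], 193), ([4, -22], 191), ([-20, -18], 115), ([-52, -26], 61)]
tool_pos: [475.5, -16.5, 113.0]
force: [2.9, 0.3, 5.9]
gripper_force: 60.0
17 [([54, 20], 348), ([58, -12], 331), ([46, -42], 233), ([6, -36], 183), ([-20, -24], 129), ([-30, -56], 107), ([-52, -28], 63)]
17 n,lean,length below grasp (196, 49, np.float64(184.1))
```

```bash
python3 -m inch '[[[0,4,-4,0],[0,0,-14,0],[0,0,-16,0],[0,0,-16,0],[20,0,-6,0],[20,0,-10,0],[20,0,-20,0],[20,0,-25,0],[0,0,-30,0],[0,0,-30,0]]]'|grep -E "force|pos";python3 -m inch '[[[0,0,-7,0],[0,0,0,0]]]'|grep -E "force|pos"; python3 -c "
from h import *
snap(18);nuts(18);stick2(18);st(-20,-28,205,124,85)"
```

```text
tool_pos: [392.5, -18.4, 284.5]
force: [0.1, -0.7, -0.8]
gripper_force: 60.0
tool_pos: [393.7, -18.5, 290.3]
force: [-0.3, -0.6, -1.5]
gripper_force: 60.0
18 [([52, 20], 309), ([58, -12], 307), ([-22, -22], 295), ([46, -42], 230), ([-28, -54], 190), ([-52, -28], 152), ([62, 20], 40)]
18 n,lean,length below grasp (186, 49, np.float64(157.0))
t 31.88 tcp [393.6 -18.5 289.6] a -4.9 tilt [ 0.002  0.    -1.   ] F [-1.  -0.6 -1.7] open 20.0 60.0
 shift [-42.4  -1.3  -0.4] turn -0.0
```

```bash
python3 -m inch '[[[-15,0,0,0],[-15,0,0,0],[-15,0,0,0],[-10,0,0,0],[-6,0,0,0],[-6,0,0,0],[-6,0,0,0],[-6,0,0,0],[0,0,0,0]]]' 12 20;python3 -c "
from h import *
snap(18);stick2(18);st(-20,-28,205,124,85)"
```

```text
time: 33.0
tool_pos: [473.7, -11.9, 290.7]
ee_rot: [-0.043, 0.999, 0.0, 0.0]
force: [-0.3, -0.5, -2.3]
opening: 19.5
gripper_force: 20.0
18 n,lean,length below grasp (132, 36, np.float64(157.7))
t 33.1 tcp [473.6 -11.9 290.8] a -4.9 tilt [-0.001 -0.    -1.   ] F [ 0.6 -0.1 -1.8] open 19.7 20.0
 shift [37.9 -1.1  0.8] turn -0.0
```

Lean is back to about 36°. Next I go down at the rear and push the rear walnut along the wall.

```bash
python3 -m inch '[[[15,5,0,0],[18,18,0,0],[0,16,0,0],[0,0,30,0],[0,0,30,0],[0,0,30,0],[0,0,20,0],[0,0,14,0],[0,0,8,0],[0,0,0,0]]]' 12 60|grep -E "force|pos";python3 -c "
from h import *
snap(19);stick2(19);nuts(19);st(-45,9,28,93.5,112.6)"
```

```text
tool_pos: [437.0, 24.4, 158.6]
force: [0.3, -0.0, -0.9]
gripper_force: 60.0
19 n,lean,length below grasp (133, 40, np.float64(156.7))
19 [([54, 20], 333), ([58, -12], 307), ([-22, -22], 273), ([46, -44], 210), ([-54, -26], 208), ([-28, -56], 200), ([60, 20], 25)]
t 34.45 tcp [437.4  24.2 159.2] a -4.9 tilt [-0.001 -0.    -1.   ] F [-0.3 -0.1 -0.5] open 19.5 60.0
 shift [-0.6 -3.2 18.6] turn -0.0
```

```bash
python3 -m inch '[[[-2,-3,6,0],[0,0,6,0],[0,0,3,0],[0,0,0,0]]]'|grep -E "force|pos";python3 -m inch '[[[0,-6,0,0],[0,-6,0,0],[0,-6,0,0],[0,-6,0,0],[-2,-5,0,0],[0,0,0,0]]]'|grep -E "force|pos";python3 -c "
from h import *
snap(20);stick2(20);nuts(20);st(-45,9,28,93.5,112.6)"
```

```text
tool_pos: [439.0, 21.3, 143.5]
force: [-0.1, 0.4, -1.0]
gripper_force: 60.0
tool_pos: [443.9, -7.9, 143.8]
force: [-2.3, -0.5, 3.3]
gripper_force: 60.0
20 n,lean,length below grasp (134, 41, np.float64(165.9))
20 [([56, -10], 329), ([54, 20], 271), ([46, -42], 222), ([-14, -30], 182), ([-20, -60], 148), ([-52, -26], 68), ([-26, -26], 43)]
t 35.8 tcp [443.7  -7.5 143.7] a -4.9 tilt [ 0. -0. -1.] F [-1.9 -0.1  3.7] open 19.2 60.0
 shift [ 3.  29.   3.1] turn -0.001
```

```bash
python3 -m inch '[[[-3,-5,0,0],[-3,-4,0,0],[0,0,0,0]]]'|grep -E "force|pos";python3 -m inch '[[[0,5,-8,0],[0,3,-16,0],[0,0,-26,0],[8,0,-30,0],[20,0,-25,0],[20,0,-15,0],[0,0,-10,0],[0,0,0,0]]]'|grep -E "force|pos";python3 -c "
from h import *
snap(21);stick2(21);nuts(21);go(414,-331,270,18)"
```

```text
tool_pos: [450.8, -16.0, 143.8]
force: [-3.4, -0.3, 5.0]
gripper_force: 60.0
tool_pos: [402.9, -11.9, 274.4]
force: [-0.1, 0.1, -0.7]
gripper_force: 60.0
21 n,lean,length below grasp (143, 37, np.float64(158.4))
21 [([58, -10], 302), ([54, 20], 282), ([46, -42], 214), ([-8, -32], 191), ([-52, -28], 184), ([-14, -60], 140), ([60, -16], 34)]
t 37.27 tcp [402.4 -11.9 273.4] a -4.9 tilt [ 0.  0. -1.] F [ 0.9 -1.4 -0.8] open 20.0 60.0
 shift [  15.7 -319.     3.4] turn 0.399
```

Run:
```python
from h import *
for k in(19,20,21):
  for v in("top","side"):
    s=load(f"{v}{k}.npz");X=cloud(s);T=s["T"];D=X-T;q=D[...,:2]@RS;f,l=q[...,0],q[...,1];z=D[...,2]
    m=(abs(l)<13)&(f>40)&(f<135)&(z>-125)&(z<-50)&(abs(f*np.cos(.66)+(z-19)*np.sin(.66)-7)<12)
    i=np.argsort(f[m])[-12:] if m.any() else []
    print(k,v,m.sum(),"front end f %.1f z %.1f l %.1f"%(f[m][i].mean(),z[m][i].mean(),l[m].mean()) if m.any() else "", "slope", np.polyfit(f[m],z[m],1).round(2) if m.sum()>30 else "")
  t=load(f"top{k}.npz")["T"];print((RS.T@(t[:2]-C)).round(1))
```

```text
19 top 159 front end f 109.5 z -95.9 l -0.4 slope [-1.07 22.66]
19 side 76 front end f 101.9 z -89.4 l -7.5 slope [-0.83 -1.4 ]
[-139.2   12.2]
20 top 166 front end f 118.3 z -111.1 l 0.0 slope [-1.18 33.11]
20 side 88 front end f 110.5 z -99.0 l -6.8 slope [-1.01  9.95]
[-135.4  -20.2]
21 top 192 front end f 110.4 z -95.9 l -0.1 slope [-1.1  27.59]
21 side 74 front end f 93.4 z -79.0 l -8.8 slope [-0.73 -8.52]
[-176.8  -20.9]
```

Lean is really about 41°, so the blade rode too high. I'll repeat the sweep lower and further back.

```bash
python3 -m inch '[[[-15,15,0,0],[-15,15,20,0],[0,0,30,0],[0,0,30,0],[0,0,26,0],[0,0,16,0],[0,0,10,0],[0,0,7,0],[0,0,5,0],[0,0,0,0]]]' |grep -E "force|pos";python3 -c "
from h import *
st(-42,9,27,105,100.5)"
```

```text
tool_pos: [429.3, 20.5, 129.7]
force: [-0.8, -0.1, -0.9]
gripper_force: 60.0
t 38.52 tcp [429.3  20.5 129.7] a -4.9 tilt [ 0. -0. -1.] F [-0.8 -0.1 -0.9] open 19.7 60.0
 shift [-0.4 -0.1  2.2] turn -0.0
```

```bash
python3 -m inch '[[[0,-6,1,0],[0,-6,0,0],[0,-6,0,0],[-1,-6,0,0],[-2,-6,0,0],[-3,-5,0,0],[-3,-4,0,0],[0,0,0,0]]]'|grep -E "force|pos";python3 -c "
from h import *
snap(22);nuts(22);st(-42,9,27,105,100.5)"
```

```text
tool_pos: [442.8, -17.6, 129.1]
force: [4.3, 8.7, 2.5]
gripper_force: 60.0
22 [([18, -32], 323), ([58, -10], 320), ([52, 20], 271), ([46, -42], 233), ([0, -64], 117), ([-30, -52], 65), ([60, 20], 43)]
t 39.62 tcp [442.8 -17.6 129.2] a -4.9 tilt [-0.003  0.    -1.   ] F [4.9 7.2 3.4] open 19.8 60.0
 shift [ 9.8 38.9  1.6] turn -0.0
```

```bash
python3 -m inch '[[[-3,-4,0,0],[-4,-3,0,0],[-3,-3,0,0],[0,0,0,0]]]'|grep -E "force|pos";python3 -c "
from h import *
snap(23);nuts(23)"
python3 -m inch '[[[0,5,-3,0],[0,3,-16,0],[0,0,-26,0],[8,0,-30,0],[20,0,-30,0],[20,0,-25,0],[0,0,-15,0],[0,0,0,0]]]'|grep -E "force|pos";python3 -c "
from h import *
snap(24);stick2(24);nuts(24);go(414,-331,270,18)"
```

```text
tool_pos: [452.6, -26.5, 129.0]
force: [0.3, 10.2, 4.3]
gripper_force: 60.1
23 [([56, 20], 320), ([58, -12], 296), ([16, -32], 257), ([46, -42], 210), ([2, -64], 172), ([48, 20], 41), ([-22, -62], 27)]
tool_pos: [404.2, -23.3, 274.5]
force: [-0.1, 0.4, -0.8]
gripper_force: 60.0
24 n,lean,length below grasp (192, 50, np.float64(160.8))
24 [([52, 20], 327), ([18, -32], 306), ([56, -12], 298), ([46, -42], 221), ([-42, -28], 190), ([2, -62], 165), ([60, 20], 31)]
t 41.33 tcp [403.7 -23.  273.2] a -4.9 tilt [ 0.001 -0.    -1.   ] F [ 0.6 -0.1 -0.4] open 19.4 60.0
 shift [  15.9 -307.8    3.2] turn 0.399
```

```bash
python3 -m inch '[[[-10,0,-17,0],[-15,0,0,0],[-12,0,0,0],[-10,0,0,0],[-8,0,0,0],[-8,0,0,0],[-8,0,0,0],[-8,0,0,0],[-8,0,0,0],[0,0,0,0]]]' 12 20|grep -E "force|pos";python3 - <<'E'
from h import *
snap(25)
for v in("top",):
    s=load(f"{v}25.npz");X=cloud(s);T=s["T"];D=X-T;q=D[...,:2]@RS;f,l=q[...,0],q[...,1];z=D[...,2]
    m=(abs(l)<13)&(f>30)&(f<135)&(z>-130)&(z<-50)
    i=np.argsort(z[m])[:15];print("low end",f[m][i].mean(),z[m][i].mean())
stick2(25);print(RS.T@(T[:2]-C),T[2])
E
```

```text
tool_pos: [491.5, -15.4, 290.7]
force: [-0.1, 1.1, -0.8]
gripper_force: 20.0
low end 93.56278420641719 -108.77156365471429
25 n,lean,length below grasp (154, 28, np.float64(153.9))
[-88.73567545 -31.97163428] 290.8334681755312
```

```bash
python3 -m inch '[[[19,10,0,0],[20,15,0,0],[0,15,25,0],[0,0,30,0],[0,0,30,0],[0,0,28,0],[0,0,20,0],[0,0,11,0],[0,0,5,0],[0,0,0,0]]]' 12 60|grep -E "force|pos";python3 -m inch '[[[0,-6,0,0],[0,-6,0,0],[0,-6,0,0],[0,-6,0,0],[0,-5,0,0],[0,-4,0,0],[0,0,0,0]]]' |grep -E "force|pos";python3 -c "
from h import *
snap(26);nuts(26);st(-40,8,27,88,114)"
```

```text
tool_pos: [448.6, 21.1, 142.0]
force: [0.3, 1.2, -0.6]
gripper_force: 60.0
tool_pos: [451.7, -10.9, 141.9]
force: [3.3, 14.6, 1.4]
gripper_force: 60.2
26 [([58, -10], 323), ([18, -32], 321), ([-36, -54], 299), ([54, 18], 294), ([46, -42], 222), ([2, -62], 171), ([-44, -24], 86)]
t 44.9 tcp [451.7 -10.7 141.9] a -4.9 tilt [-0.001  0.002 -1.   ] F [ 3.1 14.6  1. ] open 19.7 60.2
 shift [ 0.2 31.8  0.9] turn -0.0
```

```bash
python3 -m inch '[[[0,-4,0,0],[0,-4,0,0],[0,0,0,0]]]' |grep -E "force|pos";python3 -c "
from h import *
snap(27);nuts(27);st(-40,8,27,88,114)"
```

```text
tool_pos: [452.4, -18.5, 141.9]
force: [2.8, 16.6, 1.8]
gripper_force: 60.2
27 [([58, -10], 320), ([18, -32], 303), ([54, 20], 296), ([-32, -56], 222), ([46, -44], 208), ([4, -62], 190), ([-38, -32], 83)]
t 45.38 tcp [452.4 -18.4 141.9] a -4.9 tilt [-0.002  0.003 -1.   ] F [ 3.1 16.7  1.7] open 20.7 60.1
 shift [ 0.2 39.6  1. ] turn -0.0
```

```bash
python3 -m inch '[[[-1,-4,0,0],[-1,-3,0,0],[0,0,0,0]]]' |grep -E "force|pos";python3 -c "
from h import *
snap(28);nuts(28)"
python3 -m inch '[[[0,6,-2,0],[0,4,-16,0],[0,0,-26,0],[0,0,-30,0],[20,0,-30,0],[20,0,-25,0],[0,0,0,0]]]'|grep -E "force|pos";python3 - <<'E'
from h import *
snap(29);stick2(29);nuts(29);go(414,-331,270,18)
s=load("top29.npz");X=cloud(s);T=s["T"];D=X-T;q=D[...,:2]@RS;f,l=q[...,0],q[...,1];z=D[...,2]
m=(abs(l)<13)&(f>30)&(f<135)&(z>-130)&(z<-50)
i=np.argsort(z[m])[:15];print("low end",f[m][i].mean(),z[m][i].mean(),l[m][i].mean())
E
```

```text
tool_pos: [454.6, -25.1, 141.8]
force: [1.2, 18.5, 3.3]
gripper_force: 60.2
28 [([58, -10], 334), ([16, -34], 313), ([54, 18], 302), ([46, -42], 215), ([2, -62], 183), ([-30, -58], 167), ([-30, -38], 58)]
tool_pos: [413.6, -20.3, 272.1]
force: [0.5, -0.1, -0.8]
gripper_force: 59.9
29 n,lean,length below grasp (137, 33, np.float64(157.3))
29 [([58, -10], 340), ([18, -34], 279), ([-42, -40], 278), ([54, 18], 264), ([46, -42], 221), ([4, -60], 184), ([14, -28], 28)]
t 46.83 tcp [413.9 -20.1 270.4] a -4.9 tilt [-0. -0. -1.] F [-0.6 -0.1 -1.1] open 19.5 59.9
 shift [  26.3 -309.8    0.4] turn 0.399
low end 100.3617875970104 -100.95952013529305 2.545007266723144
```

By tracking, at least five walnuts are now well displaced and all six are in the bowl. I'll take the stick back to the rest.

```bash
python3 -m inch '[[[0,0,0,0.133],[0,0,0,0.133],[0,0,0,0.133],[-13,-42,0,0],[-13.5,-42,0,0],[-13.5,-42,0,0],[-13.5,-42,0,0],[-13.5,-42,0,0],[-13.5,-42,0,0],[-13.5,-42,0,0]]]' |grep -E "force|pos";python3 -c "
from h import *
go(415,-330.4,200,18)"
```

```text
tool_pos: [412.3, -330.3, 269.2]
force: [1.0, 0.3, -0.4]
gripper_force: 59.9
t 48.08 tcp [ 412.3 -330.3  269.2] a 18.0 tilt [ 0.002  0.001 -1.   ] F [ 1.   0.3 -0.4] open 19.6 59.9
 shift [-2.7  0.6 69.1] turn 0.0
```

```bash
python3 -m inch '[[[-2,0,25,0],[0,0,30,0],[0,0,30,0],[0,0,18,0],[0,0,8,0],[0,0,0,0]]]' |grep -E "force|pos";python3 - <<'E'
from h import *
snap(30);go(414,-330.4,144,18)
c,s_=np.cos(np.radians(18)),np.sin(np.radians(18))
for v in("top","side"):
    s=load(f"{v}30.npz");X=cloud(s);D=X-s["T"];f=D[...,0]*c-D[...,1]*s_;l=D[...,0]*s_+D[...,1]*c;z=D[...,2]-19
    h=cv2.cvtColor(s["img"],cv2.COLOR_BGR2HSV)
    b=[]
    for le in range(28,50):
        r=np.radians(le);d=f*np.sin(r)-z*np.cos(r);n=f*np.cos(r)+z*np.sin(r)
        m=(d>30)&(d<175)&(abs(n-7)<2.5)&(abs(l)<17)&(h[...,2]>80)
        b.append((int(m.sum()),le,np.percentile(d[m],98).round(1)))
    print(v,sorted(b)[-3:])
E
```

```text
tool_pos: [414.2, -329.2, 158.9]
force: [0.3, 0.5, 0.1]
gripper_force: 59.9
t 48.92 tcp [ 414.6 -329.6  160.1] a 18.0 tilt [-0.001 -0.    -1.   ] F [-0.3 -0.5  0.1] open 19.8 59.9
 shift [ 0.3 -1.  16.1] turn 0.0Traceback (most recent call last):
  File "<stdin>", line 11, in <module>
    return _quantile_unchecked(
        a, q, axis, out, overwrite_input, method, keepdims, weights)
    return _ureduce(a,
                    func=_quantile_ureduce_func,
    ...<5 lines>...
                    overwrite_input=overwrite_input,
                    method=method)
    r = func(a, **kwargs)
    result = _quantile(arr,
                       quantiles=q,
    ...<2 lines>...
                       out=out,
                       weights=wgt)
    slices_having_nans = np.isnan(arr[-1, ...])
                                  ~~~^^^^^^^^^
IndexError: index -1 is out of bounds for axis 0 with size 0
```

```bash
python3 -m inch '[[[0,-1,6,0],[0,0,4,0],[0,0,2,0],[0,0,0,0]]]' |grep -E "force|pos"; python3 -m inch '[[[0,0,2,0],[0,0,1,0],[0,0,0,0]]]' |grep -E "force|pos"
```

```text
tool_pos: [413.8, -330.1, 147.6]
force: [0.1, -0.1, -0.6]
gripper_force: 59.9
tool_pos: [413.9, -330.2, 144.6]
force: [-0.6, -0.1, -0.4]
gripper_force: 59.9
```

```bash
python3 -m inch '[[[0,0,2,0],[0,0,1,0],[0,0,0,0]]]' 12 20|grep -E "force|pos"; python3 -m inch '[[[0,0,0,0],[0,0,0,0],[0,0,0,0],[0,0,0,0]]]' 12 3|grep -E "force|pos|open"; python3 -m inch '[[[0,0,0,0],[0,0,0,0],[0,0,0,0],[0,0,0,0]]]' 30|grep -E "force|pos|open"
python3 - <<'E'
from h import *
snap(31)
u=np.arange(640)[None,:];v=np.arange(480)[:,None]
reg=lambda a,b,c,d:(u>=a)&(u<b)&(v>=c)&(v<d)
for k in(0,31):
  for r,nm in((reg(330,420,355,440),"all"),(reg(375,420,385,440),"blade")):
    s=load(f"side{k}.npz");X=cloud(s);h=cv2.cvtColor(s["img"],cv2.COLOR_BGR2HSV)
    m=r&(X[...,2]>35)&(h[...,1]<150)&(h[...,2]>75)
    print(k,nm,m.sum(),np.median(X[m],0).round(1) if m.any() else "",np.nanmin(X[m],0).round(1) if m.any() else "",np.nanmax(X[m],0).round(1) if m.any() else "")
E
```

```text
tool_pos: [413.7, -330.2, 141.9]
force: [-2.9, 1.1, 4.6]
gripper_force: 20.0
tool_pos: [413.9, -330.2, 141.7]
force: [-3.1, 0.1, 3.6]
opening: 20.3
gripper_force: 3.0
tool_pos: [414.0, -330.2, 141.7]
force: [0.8, -0.6, 0.0]
opening: 30.2
gripper_force: 0.0
0 all 334 [ 427.3 -345.9  144.2] [ 401.9 -381.4   38.6] [ 505.1 -329.3  185.9]
0 blade 39 [ 491.6 -354.8   59.7] [ 474.6 -381.4   38.6] [ 505.1 -344.6   83.9]
31 all 239 [ 466.9 -350.9   97.7] [ 403.4 -424.4   40.1] [ 512.  -337.3  254.1]
31 blade 106 [ 491.6 -356.7   64.6] [ 459.7 -377.1   40.1] [ 512.  -342.6  108. ]
```

```bash
python3 -m inch '[[[0,0,0,0],[0,0,0,0],[0,0,0,0],[0,0,-10,0],[0,0,-25,0],[0,0,-35,0],[0,0,-35,0],[20,0,-20,0],[30,0,0,0],[30,0,0,0]]]' 60|grep -E "time|force|pos|open"; python3 -m inch '[[[30,0,0,0],[30,0,0,0],[0,0,0,0]]]'|grep time
python3 - <<'E'
from h import *
snap(32)
u=np.arange(640)[None,:];v=np.arange(480)[:,None]
reg=lambda a,b,c,d:(u>=a)&(u<b)&(v>=c)&(v<d)
for n,r in(("top",reg(445,480,275,335)),("side",reg(312,420,340,440))):
  for k in(0,32):
    s=load(f"{n}{k}.npz");X=cloud(s);h=cv2.cvtColor(s["img"],cv2.COLOR_BGR2HSV)
    m=r&(X[...,2]>35)&(h[...,1]<150)&(h[...,2]>95)&np.isfinite(X[...,0]);P=X[m]
    for _ in range(3):
        c=P.mean(0);d=np.linalg.svd(P-c,full_matrices=False)[2][0];d*=np.sign(d[2])
        P=P[np.linalg.norm((P-c)-np.outer((P-c)@d,d),axis=1)<18]
    t=(P-c)@d;print(n,k,len(P),d.round(3),(c+d*t.min()).round(1),(c+d*t.max()).round(1))
for n in("top","side"):
    a=load(n+"0.npz")["img"].astype(int);b=load(n+"32.npz")["img"].astype(int)
    d=(abs(a-b).max(-1)>45).astype(np.uint8);k,l,st_,ce=cv2.connectedComponentsWithStats(cv2.morphologyEx(d,cv2.MORPH_OPEN,np.ones((2,2))))
    print(n,[st_[i].tolist() for i in range(1,k) if st_[i,4]>12])
nuts(32)
E
```

```text
time: 52.52
tool_pos: [337.1, -305.3, 267.6]
force: [0.7, -0.3, -1.1]
opening: 60.1
gripper_force: 0.0
time: 52.9
top 0 493 [-0.557  0.18   0.811] [ 507.9 -360.7   35.6] [ 396.5 -324.8  197.5]
top 32 519 [-0.581  0.193  0.791] [ 512.7 -360.6   36.1] [ 393.9 -321.2  197.8]
side 0 293 [-0.584  0.151  0.798] [ 507.  -361.1   40. ] [ 393.4 -331.6  195.2]
side 32 649 [-0.605  0.171  0.778] [ 509.8 -364.2   39.4] [ 390.5 -330.5  192.8]
top [[301, 223, 40, 28, 554], [294, 242, 30, 11, 226], [334, 244, 12, 6, 58], [303, 257, 37, 19, 394], [500, 332, 4, 6, 13], [135, 361, 476, 119, 31822], [0, 373, 90, 107, 6502], [19, 409, 5, 6, 19], [311, 452, 56, 28, 589], [304, 458, 26, 22, 275], [266, 466, 17, 14, 178], [335, 470, 14, 10, 59], [285, 473, 8, 7, 23], [303, 473, 7, 7, 17]]
side [[28, 0, 20, 24, 219], [0, 0, 258, 153, 15853], [260, 0, 6, 4, 21], [111, 87, 38, 35, 193], [150, 111, 32, 11, 210], [241, 116, 20, 20, 228], [160, 124, 26, 10, 195], [236, 132, 9, 10, 59], [183, 137, 25, 7, 51], [161, 145, 12, 4, 25], [55, 154, 78, 82, 1604], [205, 158, 16, 9, 106], [43, 163, 42, 15, 373], [178, 162, 85, 186, 7604], [187, 165, 17, 19, 120], [214, 167, 8, 6, 25], [0, 169, 124, 177, 9795], [206, 171, 5, 4, 14], [188, 175, 4, 4, 16], [180, 184, 7, 4, 20], [167, 189, 12, 7, 58], [68, 226, 35, 21, 349], [101, 226, 17, 19, 149], [320, 250, 10, 5, 36], [285, 253, 47, 36, 810], [193, 254, 4, 28, 58], [332, 256, 9, 5, 37], [334, 263, 8, 20, 126], [325, 277, 8, 8, 48], [78, 343, 89, 137, 7710], [70, 347, 18, 16, 147], [371, 389, 26, 25, 86]]
32 [([56, -10], 352), ([54, 20], 317), ([16, -34], 314), ([46, -42], 230), ([-50, -40], 211), ([2, -62], 184), ([16, -28], 24)]
```

Run:
```python
from h import *
y=np.radians(-18);c,s_=np.cos(y),np.sin(y);r=np.radians(35)
ax=np.array([-np.sin(r)*c,-np.sin(r)*s_,np.cos(r)]);Yv=np.array([-s_,c,0]);n=np.cross(Yv,ax);O=np.array([501.5,-358.8,30])
for v in("top","side"):
  for k in(0,32):
    s=load(f"{v}{k}.npz");D=cloud(s)-O;a,l,h=D@ax,D@Yv,D@n
    hs=cv2.cvtColor(s["img"],cv2.COLOR_BGR2HSV);w=(hs[...,1]<150)&(hs[...,2]>90)&(abs(l)<30)&(h>1)&(h<25)
    print(v,k,[(i,int(m.sum()),h[m].mean().round(1),((l[m].min()+l[m].max())/2).round(1)) for i in range(-10,210,20) for m in [w&(a>=i)&(a<i+20)] if m.sum()>4],"a range",a[w&(a>-30)&(a<220)].min().round(1),np.percentile(a[w&(a>-30)&(a<220)],99.5).round(1))
```

```text
top 0 [(-10, 25, np.float64(8.8), np.float64(-1.4)), (10, 46, np.float64(8.7), np.float64(-1.4)), (30, 53, np.float64(8.5), np.float64(-2.1)), (50, 49, np.float64(8.1), np.float64(-1.1)), (70, 39, np.float64(8.4), np.float64(-1.1)), (90, 36, np.float64(8.0), np.float64(-1.6)), (110, 39, np.float64(8.1), np.float64(-0.6)), (130, 42, np.float64(8.2), np.float64(-2.4)), (150, 38, np.float64(8.4), np.float64(-1.2)), (170, 45, np.float64(8.0), np.float64(-1.4)), (190, 37, np.float64(6.2), np.float64(-1.6))] a range -5.9 199.2
top 32 [(-10, 29, np.float64(11.5), np.float64(2.5)), (10, 59, np.float64(11.7), np.float64(0.9)), (30, 54, np.float64(11.0), np.float64(2.3)), (50, 50, np.float64(10.5), np.float64(3.5)), (70, 41, np.float64(9.8), np.float64(6.8)), (90, 42, np.float64(8.4), np.float64(1.3)), (110, 43, np.float64(8.1), np.float64(1.3)), (130, 43, np.float64(6.9), np.float64(0.7)), (150, 41, np.float64(6.7), np.float64(1.9)), (170, 43, np.float64(6.0), np.float64(2.5)), (190, 31, np.float64(4.9), np.float64(1.8))] a range -5.5 201.9
side 0 [(-10, 7, np.float64(8.3), np.float64(1.4)), 
[... 303 characters left out ...]
at64(-5.4)), (150, 50, np.float64(6.3), np.float64(-7.2)), (170, 61, np.float64(5.7), np.float64(-6.8)), (190, 61, np.float64(4.8), np.float64(-3.9))] a range 0.4 198.8
side 32 [(-10, 11, np.float64(12.1), np.float64(-1.2)), (10, 33, np.float64(11.8), np.float64(-9.0)), (30, 37, np.float64(10.8), np.float64(-0.9)), (50, 27, np.float64(10.3), np.float64(-0.9)), (70, 25, np.float64(9.4), np.float64(-2.7)), (90, 43, np.float64(7.5), np.float64(-2.9)), (110, 59, np.float64(6.1), np.float64(-3.2)), (130, 58, np.float64(5.6), np.float64(-4.1)), (150, 57, np.float64(5.1), np.float64(-4.6)), (170, 63, np.float64(4.7), np.float64(-3.0)), (190, 49, np.float64(3.7), np.float64(-2.4))] a range 2.4 198.4
```

The stick sits in the channel with its end on the ledge, but the blade is about 3 mm proud because I pressed the grip end slightly low. I'll re-grip softly and ease it up.

```bash
python3 -c "
from h import *
go(412,-328.5,143,18)"; python3 -m inch '[[[-30,0,0,0],[-30,0,0,0],[-30,0,0,0],[-25,0,0,0],[-20,0,0,0],[0,0,20,0],[0,0,30,0],[0,0,30,0],[0,0,20,0],[0,0,0,0]]]' 60|grep -E "time|force|pos|open"; python3 -c "
from h import *
go(412,-328.5,143,18)"
```

```text
t 53.0 tcp [ 281.  -287.4  267.4] a 18.0 tilt [-0.001 -0.001 -1.   ] F [ 0.4 -0.3  1.1] open 59.9 0.0
 shift [-137.1    1.5  124.6] turn -0.0
time: 54.25
tool_pos: [409.4, -328.2, 165.6]
force: [0.4, -0.0, -0.2]
opening: 60.4
gripper_force: 0.0
t 54.25 tcp [ 409.4 -328.2  165.6] a 18.0 tilt [ 0.002  0.001 -1.   ] F [ 0.4 -0.  -0.2] open 60.4 0.0
 shift [-2.6  0.5 22.6] turn 0.001
```

```bash
python3 -m inch '[[[-3,-1,14,0],[0,0,8,0],[0,0,0,0]]]'|grep -E "pos"; python3 -m inch '[[[0,0,0,0],[0,0,0,0],[0,0,0,0],[0,0,0,0],[-1.5,0,-1,0],[-1.5,0,-1,0],[0,0,0,0],[0,0,0,0]]]' 15 3|grep -E "time|force|pos|open"; python3 -m inch '[[[0,0,0,0],[0,0,0,0],[0,0,0,0],[0,0,0,0],[0,0,-10,0],[0,0,-30,0],[0,0,-35,0],[0,0,-35,0],[20,0,-10,0],[30,0,0,0]]]' 60|grep time;python3 -m inch '[[[30,0,0,0],[30,0,0,0],[30,0,0,0],[0,0,0,0]]]'|grep time
cat > chk.py <<'E'
from h import *
snap(33)
y=np.radians(-18);c,s_=np.cos(y),np.sin(y);r=np.radians(35)
ax=np.array([-np.sin(r)*c,-np.sin(r)*s_,np.cos(r)]);Yv=np.array([-s_,c,0]);n=np.cross(Yv,ax);O=np.array([501.5,-358.8,30])
for v in("top","side"):
    s=load(f"{v}33.npz");D=cloud(s)-O;a,l,h=D@ax,D@Yv,D@n
    hs=cv2.cvtColor(s["img"],cv2.COLOR_BGR2HSV);w=(hs[...,1]<150)&(hs[...,2]>90)&(abs(l)<30)&(h>1)&(h<25)
    print(v,[(i,float(h[m].mean().round(1)),float(((l[m].min()+l[m].max())/2).round(1))) for i in range(-10,210,20) for m in [w&(a>=i)&(a<i+20)] if m.sum()>4],a[w&(a>-30)&(a<220)].min().round(1))
nuts(33)
E
python3 chk.py
```

```text
tool_pos: [411.6, -330.4, 144.3]
time: 55.62
tool_pos: [414.6, -331.5, 146.7]
force: [-1.3, 0.2, 2.0]
opening: 20.3
gripper_force: 3.0
time: 56.88
time: 57.38
top [(-10, 11.5, -2.8), (10, 11.7, 0.2), (30, 11.4, 0.8), (50, 10.0, 3.2), (70, 10.2, 6.3), (90, 8.6, -0.4), (110, 8.1, -0.6), (130, 7.6, -0.4), (150, 6.2, -0.3), (170, 5.8, -0.1), (190, 5.2, -0.1)] -3.7
side [(-10, 12.0, -1.8), (10, 11.7, -1.7), (30, 10.8, -2.4), (50, 10.0, -2.2), (70, 9.5, -3.5), (90, 7.2, -5.4), (110, 6.1, -3.5), (130, 5.7, -6.1), (150, 5.3, -4.5), (170, 4.8, -3.6), (190, 3.8, -3.2)] 3.3
33 [([54, 18], 313), ([18, -32], 306), ([58, -12], 294), ([-50, -40], 240), ([46, -42], 223), ([2, -62], 187), ([60, 20], 33)]
```

```bash
python3 -c "
from station import job
print(job.hand_in())"
```

```text
the job is handed in; nothing more can be done
None
```

I handed the job in at about 57 s. The cap was pressed right down and sprang back. By my tracking at least five of the six walnuts moved more than a walnut's width; two finish close to where a walnut started, so that count rests on which walnut is which. All six are in the bowl. The stick is back in the channel with its end at the foot ledge, its blade about 3 mm off the channel floor; an attempt to seat it flatter made no difference.

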